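Cap a headlamp projector in its V-cradle

TASK

Lay the aluminium headlamp projector in the leaning V-cradle, lens end up, resting on both flanks with its foot against the steel stop, and let go of it. Then press the larger white cap fully home on the projector's tapered nose, skirt down to the shoulder, so that it grips by friction alone, and let go. Leave the smaller cap, the tape roll and the screwdriver where they are.

Things in the scene. Friction and masses are not known exactly. Their poses are not given: they have to be found in the camera images.
- projector: loose aluminium headlamp projector, round, 128 mm long, about 500 g, standing lens up at the start. Origin at the centre of its flat foot, z along its axis to the lens. Barrel 54 mm in diameter from z = 0 to 100 mm, where a flat shoulder is; then the nose tapers from 46 mm in diameter to 38.7 mm at z = 126, chamfered to 33 mm at 128.5; the glass lens bulges 3 mm more.
- shoulder (a point): point on the projector's axis at its shoulder (z = 100 mm), where the cap's mouth lies when the cap is fully home (in truth 0.5 mm above: the cap's inner roof lands on the nose tip).
- cap: the larger white plastic cap, loose, round, about 100 g, 66 mm tall, standing on its open mouth at the start. Origin at the centre of the mouth, z along its axis to the closed end. Ribbed skirt 60 mm in diameter (63 over the ribs) up to z = 34 mm; above it a plain round grip knob 36 mm in diameter, up to its flat end at z = 66. Tapered bore 29 mm deep.
- cap_top (a point): centre of the knob's flat end (z = 66 mm of the cap). The bore has a springy lining: the cap slips on freely until its mouth is about 16 mm from the shoulder, then resists more and more along the axis; the last millimetres need about 12 to 20 N, then the roof of the bore lands on the nose tip. Fully home it holds by friction.
- vee: fixed V: two wooden flanks 70 mm long and a flat slippery polished steel stop at their foot. Origin on the stop's face, 45 mm above the bench, where a seated projector's foot centre belongs; z up along the V, 30 degrees from vertical, is the seated projector's z. Flanks 45 degrees either side of -x, 27 mm from the axis, beneath the projector, so gravity holds it. +x: open side; y: level, across.
- cradle: fixed plywood base of the V-cradle, 170 x 110 mm, 12 mm thick. Origin on the bench; the V's origin lies 20 mm along its +x and 45 mm up, and the V leans towards its -x (roughly towards the robot). Above this base, around the axis of a seated projector, nothing stands higher than 70 mm along the V or farther than 40 mm to either side.
- small_cap: smaller white cap of the same shape, for another lamp: 43 mm in diameter, 47.5 mm tall, knob 26 mm in diameter. Leave it. Origin at the centre of its mouth, on the bench.
- tape_roll: grey roll of tape lying flat, 100 mm in diameter, 19 mm high. Leave it. Origin under its centre.
- screwdriver: screwdriver lying flat on the bench, about 200 mm long along its x axis. Leave it.
Things that resemble listed ones, but are neither listed nor needed, are in the scene too. Leave any blue or red look-alike of the cap alone.

How it is judged:
By the outcome, as a careful person would: the job done as asked, in the order asked, and still so for the second after the job is handed in, with the robot touching nothing.
It also fails if it takes over 54 s, if anything falls off the work surface, if the arm or the gripper's body presses on something with over 40 N, if the wrist force passes 120 N, or if a joint passes its speed limit or range.

ROBOT

A 6-joint arm with a two-finger parallel gripper is mounted at the origin on the work surface. World frame = base frame: x ahead of the robot, y to its left, z up, the work surface at z = 0. Lengths are in mm, angles in rad, forces in N, time in s.
With the tool pointing down it reaches from about 275 to 750 mm from the base axis. Payload 10.2 kg.
Tool frame: the origin (TCP) lies between the finger pads; the fingertips stand 11 mm ahead of it and the grasp point (between the pads) lies 8 mm behind it (ctrl.tip_extent is the distance from the TCP to the fingertips, in mm); z points along the fingers, y is the direction in which the jaws open and shut (so a half turn about z gives the same grasp; the last joint's range is limited). The gripper opens to 85 mm and grips with 20 to 120 N. Pads are 22 mm wide; open, the fingers measure 114 mm over their backs; the gripper's body (76 mm by 85 mm) begins 54 mm behind the grasp point. The pads swing forward as they close: fully open they stand 13 mm farther back than shut.
Start: joints at [1.08, 0.313, 1.498, -0, 1.331, -0.223], TCP at [138.933, 506.289, 242.294] pointing down, gripper open.
Joint ranges: [-2.94, 2.94], [-0.97, 2.17], [0.19, 2.56], [-1.23, 4.37], [0.02, 3.11], [-2.88, 2.88]. Speed limits (rad/s): [2.39, 2.39, 3.01, 3.14, 3.14, 3.14].

INTERFACE

Orientations are given as a unit quaternion [w, x, y, z].
In Python, from rig import ctrl gives the robot as it stands.
- The arm moves only by the tool apply_moves, never from a script. Its argument "commands" is a list of rows, each a list of 5 numbers: the finger opening in cm, from 0 to 8.54, then the shift along the tool's x, y, z in cm, then the turn about the tool's z in rad. In form: [[jaw, dx, dy, dz, roll], ...]. A call has 1 to 12 rows; each row shifts and turns the commanded pose from where the row before left it, along the tool's axes as they then stand; what a row does not reach is not made up. A row lasts 1/12 s, in which the tool goes at most 41.7 mm and 7.16 degrees, less where a joint would pass 70% of its speed; a pose out of reach is approached as far as the arm can. A call with a gripper value outside its range is refused whole. The fingers move at their own pace and stop on an object; "squeeze" is the grip in N (left out, the last holds). Time passes only in rows, so rows that do not move let the fingers close. It gives the time, the measured TCP pose, the force and the opening at its end, in the units of the state.
- ctrl.sense(): the state, without advancing time (a new reading comes with each control period).
- ctrl.capture(name): name is "scene" or "side" or "wrist"; returns the picture (384x512x3 uint8, red, green, blue); there is no depth.
- ctrl.camera_info(name): a dict with "fov_y" (degrees; the focal length in pixels is half the picture's height over the tangent of half this angle, whatever the lens; pixels are square), "cx", "cy" (the principal point, pixels), "camera_from_world" (4x4, takes a point from world to camera coordinates). Camera axes: x right, y down, z forward; pixel columns grow to the right and rows downward; lengths in mm; the calibration is good to about 2 mm. A picture is of the moment at which its call begins: read the wrist's pose just before it. camera_info takes no time and is no camera call; for the wrist camera it gives the pose at the moment of the call.
- ctrl.finish_job(): hands the job in, once; it reports no verdict.
The state is a dict: "time_s": time; "joints": joint angles; "dq": joint speeds; "tau": joint torques, N m; "eef_pos": TCP position; "ee_rot": TCP orientation; "force": force on the tool from outside, world axes, zero at the start; "wrist_torque": the same for the moment, N m; "grip_width": opening from 0.0 (shut) to 1.0 (fully open).
Only numpy, scipy, OpenCV 4.12 (cv2) and the standard library are available. Lean on these libraries where they do the work, as an engineer would, in place of code of your own. Each camera call takes 0.05 s, during which the arm holds its last target.

## Working session

There is one attempt and no reset: what is moved stays moved. The work goes in short steps, Python scripts to look and compute and a tool call to move; the robot and the scene stay as the last step left them, time stands still between calls to the robot, and variables do not carry over. Pictures are saved under pics/ and viewed, and the job is handed in when it is done.

Besides the shell and the picture viewer there is one more tool, called after "Request:" as name(argument=value, ...), one argument or row to a line, values as JSON. apply_moves: Moves the arm, as the interface text tells. Its arguments: {"type":"object","properties":{"commands":{"type":"array"},"squeeze":{"type":"number"}},"required":["commands"]}

```bash
ls; mkdir -p pics; python3 - <<'E'
from rig import ctrl
import cv2, numpy as np
np.set_printoptions(precision=4,suppress=True)
print(ctrl.sense())
for n in ("scene","side","wrist"):
    print(n,ctrl.camera_info(n))
    im=ctrl.capture(n); cv2.imwrite(f"pics/{n}0.png",im[:,:,::-1])
print(ctrl.tip_extent)
E
```

```text
pics
{'time_s': 0.0, 'joints': array([ 1.0796,  0.3134,  1.4985, -0.    ,  1.331 , -0.2234]), 'dq': array([-0.0002,  0.001 , -0.0009,  0.0005, -0.0003,  0.0006]), 'tau': array([ -0.0014, -41.2268, -25.9729,  -0.0003,   0.0043,  -0.    ]), 'eef_pos': array([138.8025, 506.0479, 241.7243]), 'ee_rot': array([-0.0002,  0.1335,  0.9911, -0.0006]), 'force': array([ 0.0555, -0.3833,  0.5248]), 'wrist_torque': array([-0.0154, -0.0168,  0.0518]), 'grip_width': 0.9985526695276468}
scene {'fov_y': 45.07386286688694, 'cx': 249.94099393259089, 'cy': 186.3446521322383, 'camera_from_world': array([[  -0.2913,    0.9566,    0.0044,  213.2427],
       [   0.7614,    0.2346,   -0.6043, -342.2102],
       [  -0.5791,   -0.1726,   -0.7967, 1607.978 ],
       [   0.    ,    0.    ,    0.    ,    1.    ]])}
side {'fov_y': 52.13912986746635, 'cx': 260.2447078775101, 'cy': 186.63362477572758, 'camera_from_world': array([[  -0.997 ,   -0.0763,    0.0103,  519.2348],
       [  -0.0577,    0.6519,   -0.7561,  117.0539],
       [   0.0509,   -0.7544,   -0.6544, 1003.7526],
       [   0.    ,    0.    ,    0.    ,    1.    ]])}
wrist {'fov_y': 68.53230616429714, 'cx': 255.94386609863255, 'cy': 190.82217240093948, 'camera_from_world': array([[   0.2644,    0.9644,   -0.0015, -525.0005],
       [   0.913 ,   -0.2498,    0.3226,  -42.8219],
       [   0.3108,   -0.0866,   -0.9465,  379.4312],
       [   0.    ,    0.    ,    0.    ,    1.    ]])}
11.0
```

View pics/scene0.png

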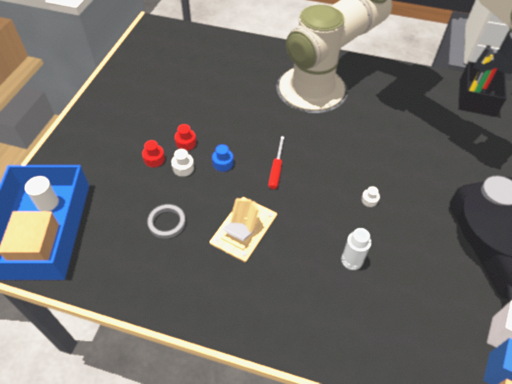

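View pics/side0.png

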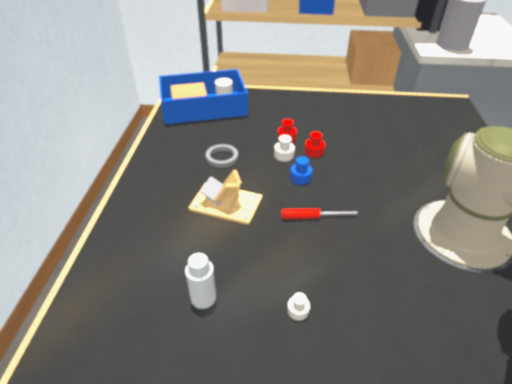

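View pics/wrist0.png

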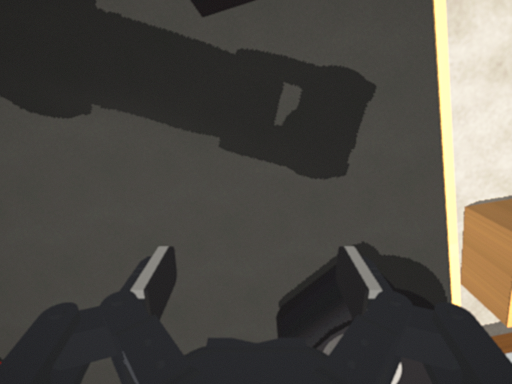

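Scene view: the projector is at (355,250), the cradle at (243,230), the white cap candidates at (182,163) (larger) and (371,197) (smaller), with red caps at (153,153) and (185,137), a blue cap at (223,158) and a white cylinder in the tray at (41,193). Next I'll enlarge crops to read pixels.

```bash
cat > h.py <<'E'
import numpy as np, cv2
from rig import ctrl
np.set_printoptions(precision=4,suppress=True)
def K(i):
    f=192/np.tan(np.radians(i['fov_y'])/2); return f
def proj(i,P):
    T=np.array(i['camera_from_world']); P=np.atleast_2d(P); c=P@T[:3,:3].T+T[:3,3]; f=K(i)
    return np.c_[i['cx']+f*c[:,0]/c[:,2], i['cy']+f*c[:,1]/c[:,2]]
def ray(i,uv):
    T=np.array(i['camera_from_world']); R=T[:3,:3]; o=-R.T@T[:3,3]; f=K(i)
    d=R.T@np.array([(uv[0]-i['cx'])/f,(uv[1]-i['cy'])/f,1]); return o,d/np.linalg.norm(d)
def tri(obs):
    A=np.zeros((3,3));b=np.zeros(3)
    for i,uv in obs:
        o,d=ray(i,uv);M=np.eye(3)-np.outer(d,d);A+=M;b+=M@o
    X=np.linalg.solve(A,b)
    return X,[np.linalg.norm(np.cross(X-ray(i,uv)[0],ray(i,uv)[1])) for i,uv in obs]
def atz(i,uv,z):
    o,d=ray(i,uv); return o+d*(z-o[2])/d[2]
def crop(src,dst,x0,y0,w,h,s):
    im=cv2.imread(src)[y0:y0+h,x0:x0+w]; im=cv2.resize(im,None,fx=s,fy=s,interpolation=cv2.INTER_CUBIC)
    for k in range(0,w,10):
        cv2.line(im,(k*s,0),(k*s,6 if (x0+k)%50 else 14),(0,255,255),1)
        if (x0+k)%20==0: cv2.putText(im,str(x0+k),(k*s,24),0,.35,(0,255,255),1)
    for k in range(0,h,10):
        cv2.line(im,(0,k*s),(6,k*s),(0,255,255),1)
        if (y0+k)%20==0: cv2.putText(im,str(y0+k),(8,k*s+4),0,.35,(0,255,255),1)
    cv2.imwrite(dst,im)
E
python3 - <<'E'
from h import *
crop('pics/scene0.png','pics/c1.png',130,110,260,170,3)
crop('pics/side0.png','pics/c2.png',170,110,200,210,2)
crop('pics/scene0.png','pics/c3.png',330,180,70,100,6)
crop('pics/side0.png','pics/c4.png',170,230,150,95,5)
crop('pics/scene0.png','pics/c5.png',200,185,90,80,7)
crop('pics/side0.png','pics/c6.png',180,160,90,70,7)
crop('pics/scene0.png','pics/c7.png',140,120,100,65,7)
crop('pics/side0.png','pics/c8.png',260,110,80,85,7)
E
```

```text
(no output)
```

View pics/c3.png

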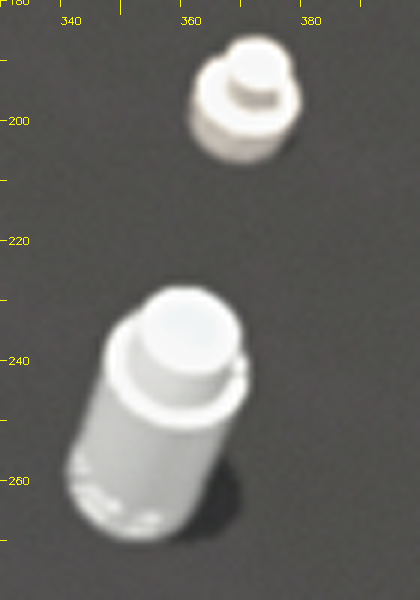

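View pics/c4.png

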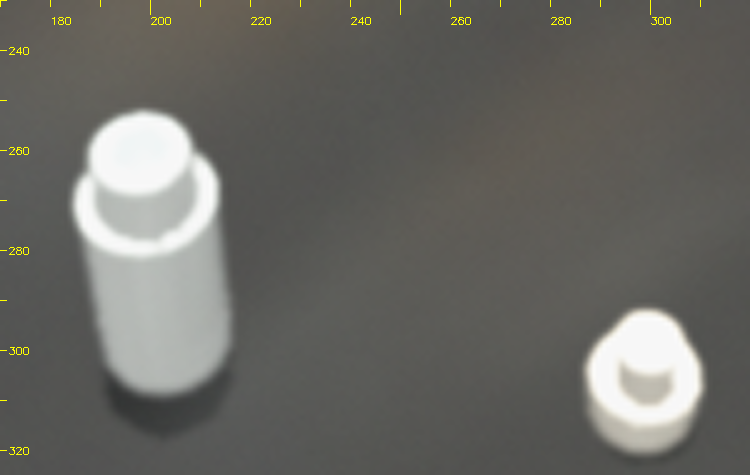

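View pics/c5.png

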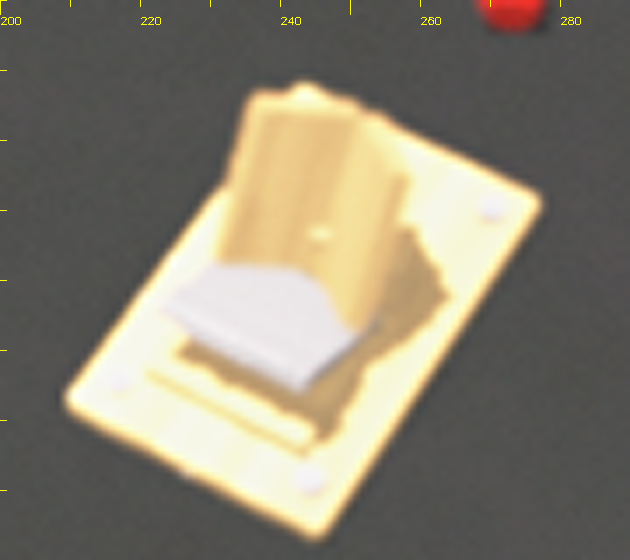

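View pics/c6.png

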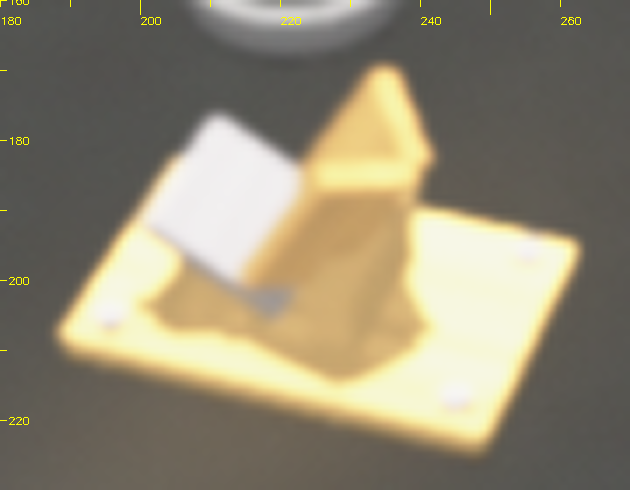

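View pics/c7.png

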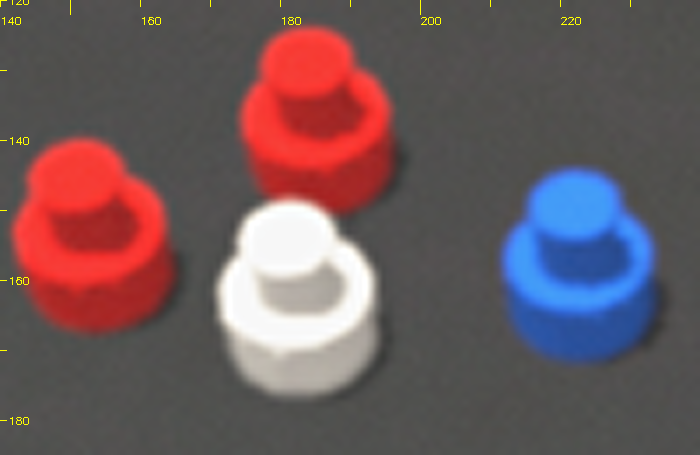

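View pics/c8.png

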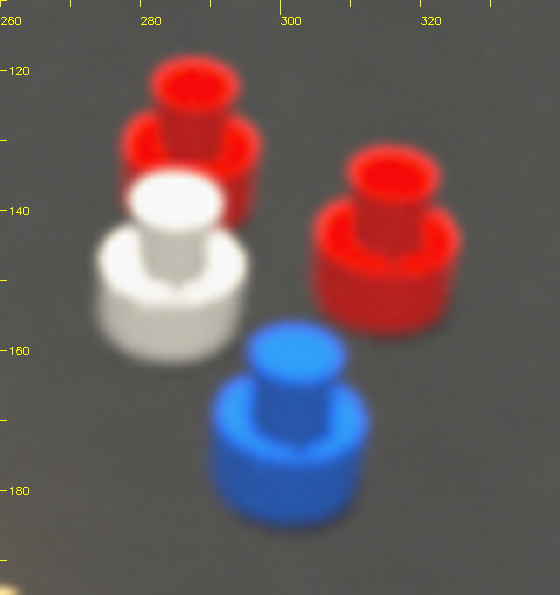

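```bash
python3 - <<'E'
from h import *
a=ctrl.camera_info('scene');b=ctrl.camera_info('side')
def t(n,p,q): X,r=tri([(a,p),(b,q)]); print(n,X,np.array(r)); return X
t('proj nose top',(362,235.3),(198,260.4))
t('cap top',(181,154.1),(285.1,138.9))
t('small top',(373.3,190.8),(300,298.6))
c=[t('base far +y',(245.7,262.1),(188.6,207.1)),t('base far -y',(210,242.4),(205.4,182.1)),t('base near +y',(277.1,213.9),(248.6,223.6))]
print([np.linalg.norm(c[0]-c[1]),np.linalg.norm(c[0]-c[2])])
print('near -y?',atz(b,(262.6,194.7),12))
# screws
t('screw',(270,214.6),(244,216.5)); t('screw2',(244.3,253.6),(194.5,205))
E
```

```text
proj nose top [626.2329 245.5344 126.8521] [1.1465 1.1465]
cap top [ 466.9733 -289.1772   63.6877] [0.1684 0.1684]
small top [420.903  261.8353  46.7312] [0.9623 0.9623]
base far +y [715.6737 -17.5101  10.5637] [2.5038 2.5038]
base far -y [ 689.0805 -123.9147   11.1862] [1.4415 1.4415]
base near +y [548.8515  22.9068   7.3018] [0.4329 0.4329]
[np.float64(109.67922526745005), np.float64(171.67931347373786)]
near -y? [520.8858 -85.2522  12.    ]
screw [562.2848   6.0014  15.2443] [0.6562 0.6562]
screw2 [698.5254 -25.2436  15.4665] [0.6644 0.6644]
```

```bash
python3 - <<'E'
from h import *
w=ctrl.camera_info('wrist'); s=ctrl.sense()
R=cv2.Rodrigues; from scipy.spatial.transform import Rotation as Ro
q=s['ee_rot']; Rt=Ro.from_quat([q[1],q[2],q[3],q[0]]).as_matrix(); print(Rt)
T=np.array(w['camera_from_world']); o=-T[:3,:3].T@T[:3,3]
print('cam in tool',Rt.T@(o-s['eef_pos']),'axis in tool',Rt.T@T[2,:3])
for u in [(256,191),(256,50),(256,240),(50,191),(460,191)]:
    p=atz(w,u,0);print(u,p,Rt.T@(p-s['eef_pos']))
tip=s['eef_pos']+Rt@np.array([0,0,11]); print('tip px',proj(w,[tip,s['eef_pos']]))
a=ctrl.camera_info('scene');b=ctrl.camera_info('side')
def t(n,p,q): X,r=tri([(a,p),(b,q)]); print(n,X,np.array(r))
# red/blue tops
t('red1',(151.3,145),(287.9,122.1)); t('red2',(183.6,128.6),(316.3,135.2)); t('blue',(222,149.3),(302.3,160.3))
E
```

```text
[[-0.9644  0.2646 -0.0004]
 [ 0.2646  0.9644 -0.0009]
 [ 0.0002 -0.001  -1.    ]]
cam in tool [  82.0052    0.5916 -130.3769] axis in tool [-0.3228 -0.0003  0.9465]
(256, 191) [182.5107 494.5057   0.    ] [-45.227    0.5703 241.8588]
(256, 50) [ 11.1561 541.4657   0.    ] [132.4459   0.5223 241.8932]
(256, 240) [256.6107 474.1984   0.    ] [-122.0592    0.5911  241.844 ]
(50, 191) [106.539  216.8782   0.    ] [ -45.4134 -287.264   242.1337]
(460, 191) [257.5954 768.8918   0.    ] [-45.0427 285.0442 241.5872]
tip px [[254.958  247.0386]
 [254.8826 257.6215]]
red1 [ 460.7335 -385.0527   65.0532] [0.0881 0.0881]
red2 [ 370.2673 -319.8328   63.4928] [0.8076 0.8076]
blue [ 415.2783 -181.8768   65.3036] [0.3284 0.3284]
```

Request:
apply_moves(
  commands=[
    [8.5, -3.8, -0.9, 0, 0],
    [8.5, -3.8, -0.9, 0, 0],
    [8.5, -3.8, -0.9, 0, 0],
    [8.5, -3.8, -0.9, 0, 0],
    [8.5, -3.8, -0.9, 0, 0],
    [8.5, -3.8, -0.9, 0, 0],
    [8.5, -3.8, -0.9, 0, 0],
    [8.5, -3.8, -0.9, 0, 0],
    [8.5, -3.8, -0.9, 0, 0],
    [8.5, -3.8, -0.9, 0, 0],
    [8.5, -3.8, -0.9, 0, 0],
    [8.5, -3.8, -0.9, 0, 0],
  ],
)

```text
time_s: 1.15
eef_pos: [551.5, 280.2, 242.0]
ee_rot: [-0.0, 0.134, 0.991, -0.0]
force: [0.2, 1.0, -0.0]
grip_width: 0.994
```

```bash
python3 - <<'E'
from h import *
s=ctrl.sense();w=ctrl.camera_info('wrist');im=ctrl.capture('wrist')
cv2.imwrite('pics/w1.png',im[:,:,::-1]); import pickle; pickle.dump((s,w),open('w1.pkl','wb'))
print(s['time_s'],s['eef_pos'],s['ee_rot'],s['joints'])
print(proj(w,[[626.2,245.5,131],[626.2,245.5,100],[626.2,245.5,0]]))
E
```

```text
1.15 [551.5104 280.1617 242.0003] [-0.0003  0.1336  0.991  -0.0001] [ 0.2808  0.5244  1.1886  0.0001  1.4292 -1.0219]
[[241.7366 267.5835]
 [243.0961 251.2567]
 [246.1393 214.7101]]
```

View pics/w1.png

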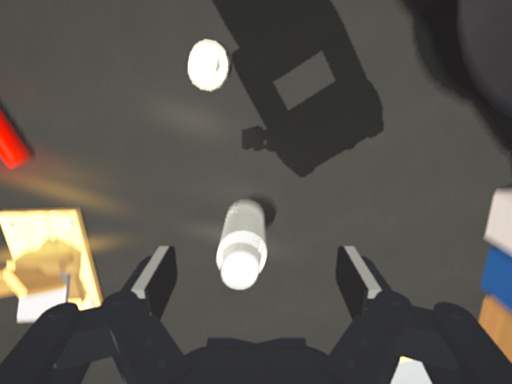

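```bash
python3 - <<'E'
from h import *
crop('pics/w1.png','pics/w1c.png',205,190,75,110,6)
E
```

```text
(no output)
```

View pics/w1c.png

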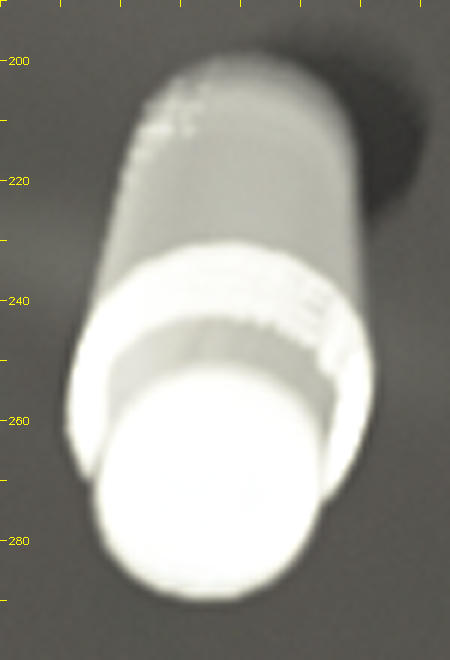

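```bash
cat >> h.py <<'E'
def circ(c,r,ax=np.array([0,0,1.]),n=90):
    ax=ax/np.linalg.norm(ax); e=np.cross(ax,[0.3,1,0.1]); e/=np.linalg.norm(e); g=np.cross(ax,e)
    t=np.linspace(0,2*np.pi,n); return np.array(c)+r*(np.outer(np.cos(t),e)+np.outer(np.sin(t),g))
def bbox(i,P):
    p=proj(i,P); return np.r_[p.min(0),p.max(0)]
def overlay(src,dst,i,curves,x0,y0,w,h,s,col=(0,0,255)):
    im=cv2.imread(src)[y0:y0+h,x0:x0+w]; im=cv2.resize(im,None,fx=s,fy=s,interpolation=cv2.INTER_CUBIC)
    for c in curves:
        p=((proj(i,c)-[x0,y0]+.5)*s).astype(np.int32); cv2.polylines(im,[p.reshape(-1,1,2)],False,col,1)
    cv2.imwrite(dst,im)
def projector(o,ax):
    ax=ax/np.linalg.norm(ax); return [circ(o+ax*z,r,ax) for z,r in ((0,27),(100,27),(100,23),(126,19.35),(128.5,16.5))]
def capm(o,ax):
    ax=ax/np.linalg.norm(ax); return [circ(o+ax*z,r,ax) for z,r in ((0,30),(34,30),(34,18),(66,18))]
E
python3 - <<'E'
from h import *
import pickle; s,w=pickle.load(open('w1.pkl','rb'))
a=ctrl.camera_info('scene');b=ctrl.camera_info('side')
print('wrist nose at z126',atz(w,(239.6,270.3),127)); print('shoulder x-col',atz(w,(241.75,254),100))
print('scene',atz(a,(362,235.3),127),'side',atz(b,(198,260.4),127))
o=np.array([626,245.5,0])
overlay('pics/scene0.png','pics/o1.png',a,projector(o,np.array([0,0,1.])),330,220,60,60,8)
overlay('pics/side0.png','pics/o2.png',b,projector(o,np.array([0,0,1.])),170,240,70,80,8)
overlay('pics/w1.png','pics/o3.png',w,projector(o,np.array([0,0,1.])),205,190,75,110,5)
ims=[cv2.imread(f'pics/o{k}.png') for k in (1,2,3)]
H=max(i.shape[0] for i in ims)
ims=[cv2.copyMakeBorder(i,0,H-i.shape[0],0,0,cv2.BORDER_CONSTANT) for i in ims]
cv2.imwrite('pics/o.png',cv2.resize(np.hstack(ims),None,fx=.55,fy=.55,interpolation=cv2.INTER_AREA))
E
```

```text
wrist nose at z126 [631.26   241.5566 127.    ]
shoulder x-col [629.1268 243.101  100.    ]
scene [627.3456 246.2505 127.    ] side [625.559  244.5562 127.    ]
```

View pics/o.png

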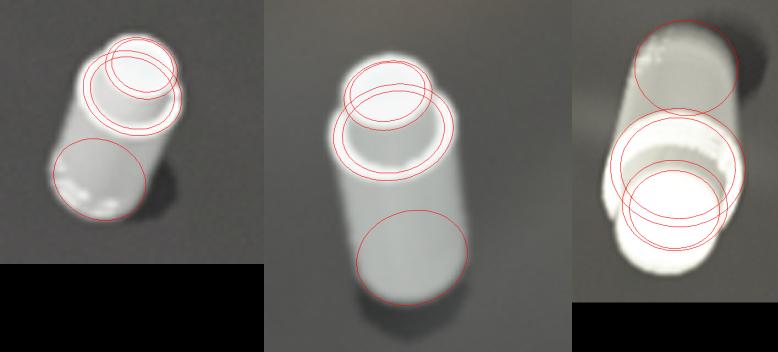

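Request:
apply_moves(
  commands=[
    [8.5, -2.8, -0.5, 0, 0],
    [8.5, -2.8, -0.5, 0, 0],
    [8.5, -2.7, -0.5, 0, 0],
    [8.5, 0, 0, 3.0, 0],
    [8.5, 0, 0, 3.0, 0],
    [8.5, 0, 0, 2.5, 0],
    [8.5, 0, 0, 0, 0],
  ],
)

```text
time_s: 1.78
eef_pos: [623.9, 244.4, 151.1]
ee_rot: [-0.005, 0.134, 0.991, -0.002]
force: [-0.6, 0.8, -0.8]
grip_width: 0.997
```

```bash
python3 - <<'E'
from h import *
s=ctrl.sense();w=ctrl.camera_info('wrist');im=ctrl.capture('wrist')
cv2.imwrite('pics/w2.png',im[:,:,::-1]); import pickle; pickle.dump((s,w),open('w2.pkl','wb'))
print(s['time_s'],s['eef_pos'],s['ee_rot'],s['joints'])
E
```

```text
1.7833 [623.93   244.4376 151.1402] [-0.0049  0.1337  0.991  -0.0017] [ 0.199   0.7142  1.1103 -0.      1.3275 -1.1037]
```

View pics/w2.png

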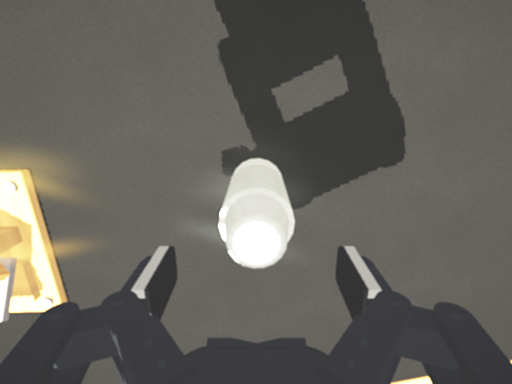

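```bash
python3 - <<'E'
from h import *
import pickle; s,w=pickle.load(open('w2.pkl','rb'))
p=atz(w,(256,244),127);print(p,p-s['eef_pos'])
o=np.array([627,245,0])
overlay('pics/w2.png','pics/o3.png',w,projector(o,np.array([0,0,1.])),205,140,100,140,5)
print(ctrl.sense()['eef_pos'],ctrl.sense()['ee_rot'],ctrl.sense()['dq'])
E
```

```text
[629.1224 243.5303 127.    ] [  5.1924  -0.9073 -24.1402]
[625.061  244.8067 154.8147] [-0.0026  0.1335  0.991  -0.0009] [ 0.0049 -0.0553 -0.0799  0.0008  0.0277  0.0005]
```

View pics/o3.png

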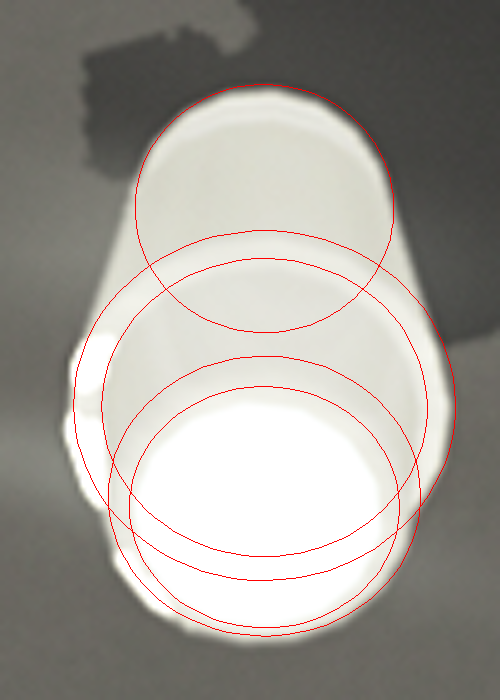

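Request:
apply_moves(
  commands=[
    [8.5, 0, 0, 2.0, 0],
    [8.5, 0, 0, 2.0, 0],
    [8.5, 0, 0, 2.0, 0],
    [8.5, 0, 0, 1.3, 0],
    [8.5, 0, 0, 0, 0],
    [8.5, 0, 0, 0, 0],
  ],
)

```text
time_s: 2.33
eef_pos: [626.7, 245.2, 85.6]
ee_rot: [0.001, 0.133, 0.991, 0.0]
force: [0.3, 0.8, 0.1]
grip_width: 0.999
```

```bash
cat > snap.py <<'E'
import sys
from h import *
import pickle
s=ctrl.sense()
print('t',s['time_s'],s['eef_pos'],s['ee_rot'],'F',s['force'],'w',s['grip_width']*85.4)
for n in sys.argv[2:]:
    i=ctrl.camera_info(n); im=ctrl.capture(n)
    cv2.imwrite(f'pics/{n}_{sys.argv[1]}.png',im[:,:,::-1]); pickle.dump((s,i),open(f'{n}_{sys.argv[1]}.pkl','wb'))
E
python3 snap.py 3 wrist side
```

```text
t 2.3333 [626.678  245.2384  85.5844] [0.0006 0.1334 0.9911 0.0002] F [0.2618 0.846  0.0694] w 85.28840806840374
```

View pics/wrist_3.png

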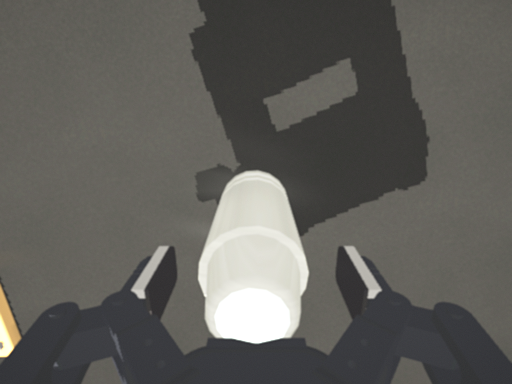

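View pics/side_3.png

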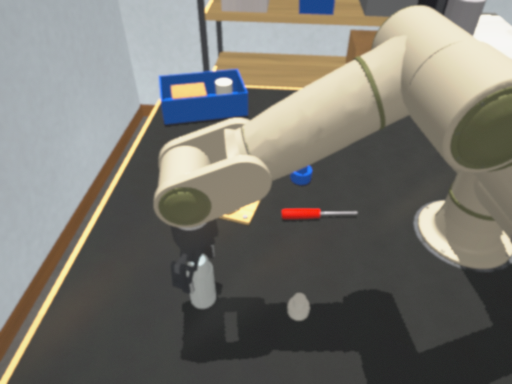

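Request:
apply_moves(
  commands=[
    [5.0, 0, 0, 0, 0],
    [5.0, 0, 0, 0, 0],
    [5.0, 0, 0, 0, 0],
    [5.0, 0, 0, 0, 0],
    [5.0, 0, 0, 0, 0],
    [5.0, 0, 0, 0, 0],
    [5.0, 0, 0, 0, 0],
    [5.0, 0, 0, 0, 0],
  ],
  squeeze=40,
)

```text
time_s: 3.1
eef_pos: [626.6, 245.0, 85.5]
ee_rot: [0.001, 0.134, 0.991, 0.0]
force: [-2.0, -1.5, 5.7]
grip_width: 0.619
```

Request:
apply_moves(
  commands=[
    [4.5, 0, 0, -1.0, 0],
    [4.5, 0, 0, -2.0, -0.03],
    [4.5, 0, 0, -2.5, 0],
    [4.5, 0, 0, -2.5, 0],
    [4.5, 0, 0, -2.5, 0],
    [4.5, 0, 0, -1.5, 0],
    [4.5, 0, 0, 0, 0],
  ],
)

```text
time_s: 3.68
eef_pos: [627.0, 245.4, 207.9]
ee_rot: [0.002, 0.119, 0.993, 0.001]
force: [0.1, -0.6, -5.6]
grip_width: 0.617
```

```bash
python3 snap.py 4 wrist side scene
```

```text
t 3.6833 [626.9507 245.3519 207.9481] [0.0025 0.1186 0.9929 0.0009] F [ 0.1494 -0.6033 -5.5558] w 52.71608861362021
```

View pics/wrist_4.png

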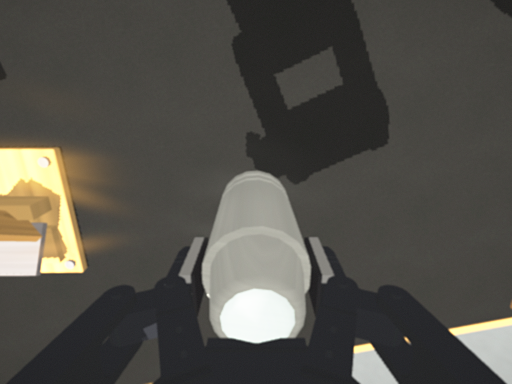

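View pics/side_4.png

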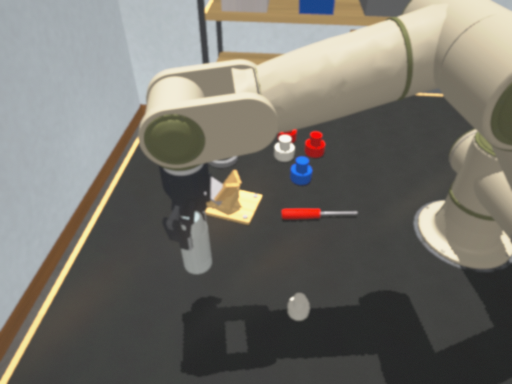

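```bash
python3 - <<'E'
from h import *
import pickle; s,w=pickle.load(open('wrist_4.pkl','rb'))
crop('pics/wrist_4.png','pics/w4c.png',0,130,110,160,5)
print(proj(w,[[548.9,22.9,12],[715.7,-17.5,12],[638,-55.7,45]]))
E
```

```text
[[ 52.8835 147.0716]
 [ 82.6376 272.8028]
 [  7.5042 241.5486]]
```

View pics/w4c.png

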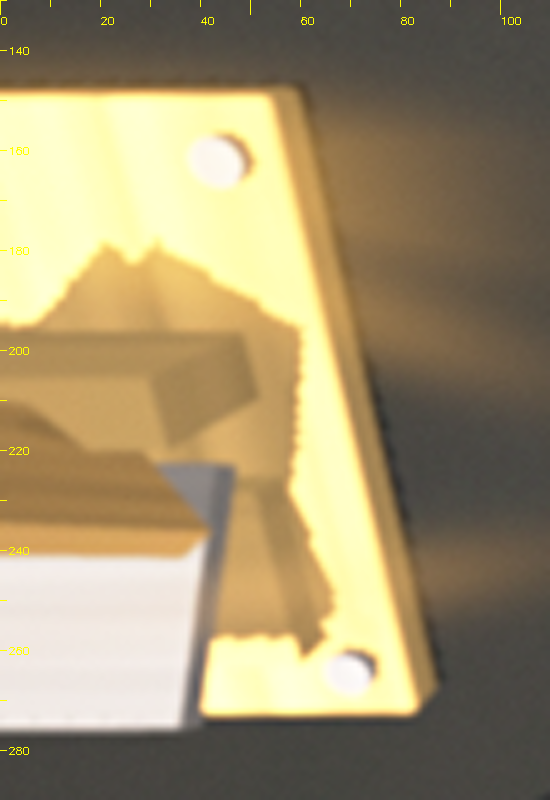

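Request:
apply_moves(
  commands=[
    [4.5, -1.2, -3.6, 0, 0],
    [4.5, -1.2, -3.6, 0, 0],
    [4.5, -1.2, -3.6, 0, 0],
    [4.5, -1.2, -3.6, 0, 0],
    [4.5, -1.2, -3.6, 0, 0],
    [4.5, -1.2, -3.6, 0, 0],
    [4.5, -1.2, -3.6, 0, 0],
    [4.5, -1.2, -3.6, 0, 0],
    [4.5, 0, 0, 0, 0],
    [4.5, 0, 0, 0, 0],
  ],
)

```text
time_s: 4.67
eef_pos: [651.0, -59.4, 202.0]
ee_rot: [-0.002, 0.12, 0.993, 0.0]
force: [-0.4, 1.4, -5.4]
grip_width: 0.619
```

```bash
python3 snap.py 5 wrist side scene; python3 - <<'E'
from h import *
s=ctrl.sense();O=np.array([638,-55.7]);ux=np.array([.9724,-.2334]);uy=np.array([.2334,.9724])
d=s['eef_pos'][:2]-O;print('u,v',d@ux,d@uy)
i=ctrl.camera_info('wrist');c=np.array([618.55,-51,12]);U=np.r_[ux,0];V=np.r_[uy,0]
R=[c+85*a*U+55*b*V for a,b in((1,1),(1,-1),(-1,-1),(-1,1),(1,1))]
for n in('wrist','side','scene'):
    overlay(f'pics/{n}_5.png',f'pics/ov_{n}_5.png',ctrl.camera_info(n),[np.array(R)],*((0,100,512,284,1) if n=='wrist' else (170,150,110,90,6)if n=='side' else (190,180,110,100,6)))
E
```

```text
t 4.6667 [650.9617 -59.3591 202.0348] [-0.0018  0.1203  0.9927  0.0003] F [-0.3693  1.3714 -5.3798] w 52.901737843017656
u,v 13.030546580638278 2.5936443260054
```

View pics/ov_wrist_5.png

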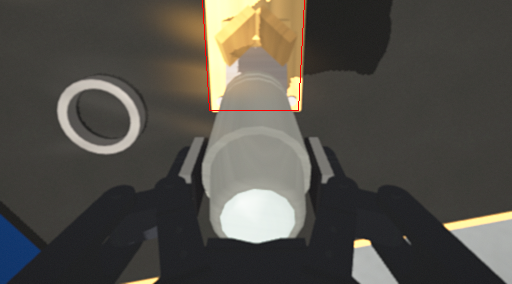

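View pics/ov_side_5.png

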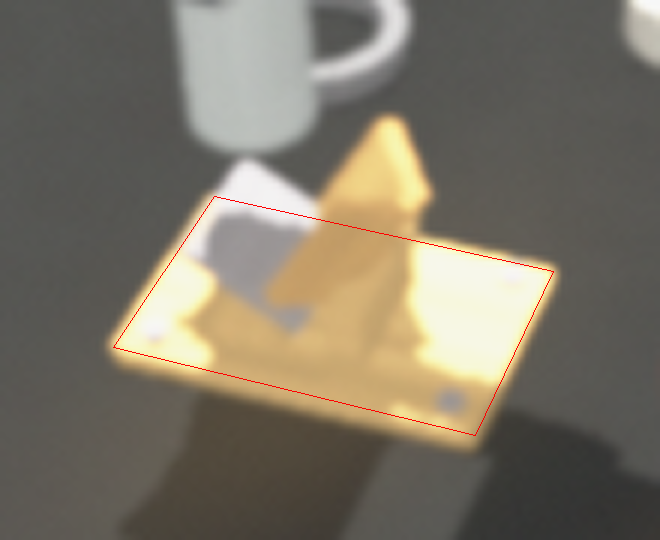

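View pics/ov_scene_5.png

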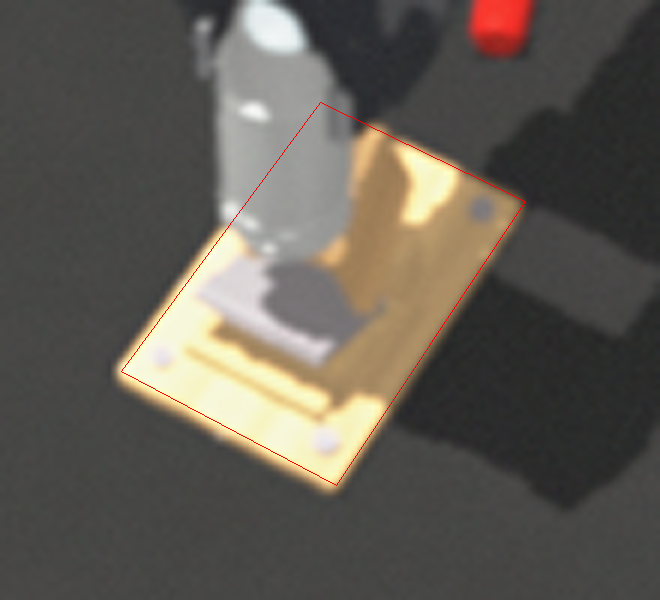

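Request:
apply_moves(
  commands=[
    [4.5, 0, -0.2, 1.0, 0],
    [4.5, 0.4, 0, 1.0, 0],
    [4.5, 0.4, 0, 1.0, 0],
    [4.5, 0, 0, 1.0, 0],
    [4.5, 0, 0, 0, 0],
    [4.5, 0, 0, 0, 0],
  ],
  squeeze=30,
)

```text
time_s: 5.32
eef_pos: [643.3, -57.1, 163.6]
ee_rot: [-0.001, 0.118, 0.993, 0.0]
force: [-0.4, 0.2, -5.7]
grip_width: 0.617
```

```bash
cat > uv.py <<'E'
from h import *
s=ctrl.sense();O=np.array([638,-55.7]);ux=np.array([.9724,-.2334]);uy=np.array([.2334,.9724])
d=s['eef_pos'][:2]-O;print('u,v,h(TCP)',d@ux,d@uy,s['eef_pos'][2],'F u,v,z',s['force'][:2]@ux,s['force'][:2]@uy,s['force'][2],'M',s['wrist_torque'])
E
python3 uv.py; python3 snap.py 6 wrist side scene; python3 - <<'E'
from h import *
crop('pics/side_6.png','pics/s6.png',160,100,120,130,6) 
E
```

```text
u,v,h(TCP) 5.499088464974433 -0.08151091363231128 163.63708567292184 F u,v,z -0.4045259687276969 0.11360534787180039 -5.677943301950061 M [-0.0822  0.0278  0.0475]
t 5.3167 [643.3281 -57.0627 163.6371] [-0.0005  0.1183  0.993   0.0001] F [-0.3668  0.2049 -5.6779] w 52.70293768767144
```

View pics/wrist_6.png

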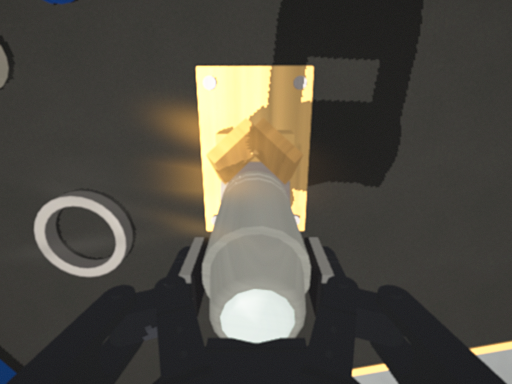

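View pics/s6.png

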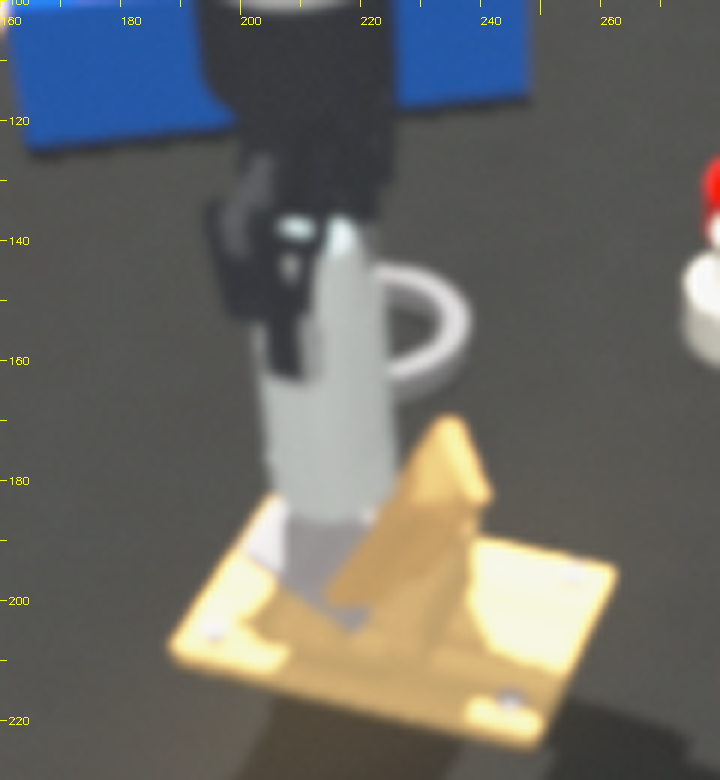

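Request:
apply_moves(
  commands=[
    [4.5, 1.0, 0, 0, 0],
    [4.5, 1.0, 0, 0, 0],
    [4.5, 0.5, 0, 0.3, 0],
    [4.5, 0.5, 0, 0.3, 0],
    [4.5, 0.5, 0, 0.3, 0],
    [4.5, 0.5, 0, 0.3, 0],
    [4.5, 0, 0, 0, 0],
    [4.5, 0, 0, 0, 0],
  ],
  squeeze=25,
)

```text
time_s: 6.13
eef_pos: [606.1, -48.7, 154.3]
ee_rot: [0.003, 0.119, 0.993, -0.001]
force: [4.3, -2.3, 5.1]
grip_width: 0.615
```

```bash
python3 uv.py; python3 snap.py 7 side; python3 - <<'E'
from h import *
crop('pics/side_7.png','pics/s7.png',160,100,120,130,6) 
E
```

```text
u,v,h(TCP) -32.692334031584465 -0.672889786080717 154.27138990423416 F u,v,z 4.72256996014757 -1.1808089067222092 5.052479227297051 M [-0.4484 -1.0382 -0.0456]
t 6.1333 [606.0541 -48.7242 154.2714] [ 0.0028  0.1187  0.9929 -0.0006] F [ 4.3165 -2.2504  5.0525] w 52.54518532114463
```

View pics/s7.png

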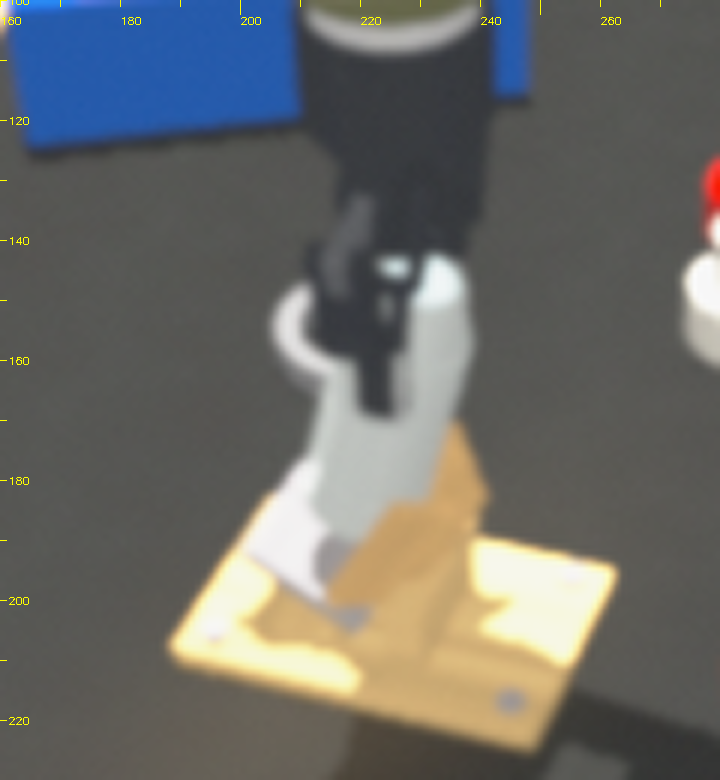

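Request:
apply_moves(
  commands=[
    [4.5, 0.5, 0, 0.3, 0],
    [4.5, 0.5, 0, 0.3, 0],
    [4.5, 0.4, 0, 0.3, 0],
    [4.5, 0.4, 0, 0.3, 0],
    [4.5, 0.4, 0, 0.3, 0],
    [4.5, 0.2, 0, 0.3, 0],
    [4.5, 0, 0, 0, 0],
    [4.5, 0, 0, 0, 0],
  ],
  squeeze=25,
)

```text
time_s: 6.85
eef_pos: [581.8, -42.9, 134.9]
ee_rot: [0.001, 0.119, 0.993, -0.0]
force: [5.5, -3.9, 5.9]
grip_width: 0.617
```

```bash
python3 uv.py; python3 snap.py 8 side; python3 - <<'E'
from h import *
crop('pics/side_8.png','pics/s8.png',160,100,120,130,6) 
E
```

```text
u,v,h(TCP) -57.63162752929903 -0.6907880138459498 134.93038232874085 F u,v,z 6.23891426623626 -2.505990852687309 5.904755540087941 M [-0.7603 -1.0599 -0.1741]
t 6.85 [581.7999 -42.921  134.9304] [ 0.0013  0.1188  0.9929 -0.0004] F [ 5.4816 -3.8928  5.9048] w 52.67199694887535
```

View pics/s8.png

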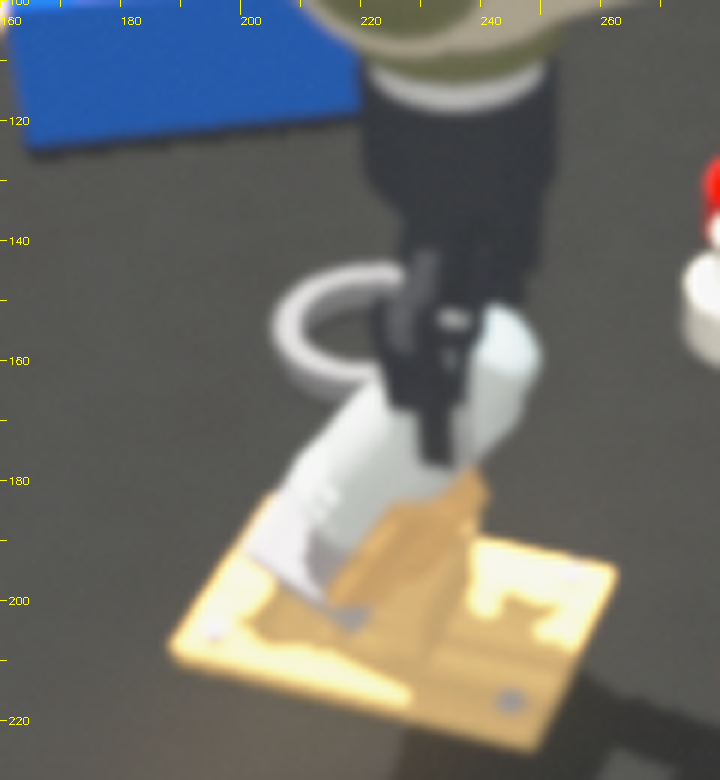

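Request:
apply_moves(
  commands=[
    [4.5, -0.25, 0, 0.43, 0],
    [4.5, -0.25, 0, 0.43, 0],
    [4.5, -0.2, 0, 0.35, 0],
    [4.5, -0.1, 0, 0.17, 0],
    [4.5, 0, 0, 0, 0],
    [4.5, 0, 0, 0, 0],
  ],
  squeeze=25,
)

```text
time_s: 7.4
eef_pos: [590.7, -45.2, 122.1]
ee_rot: [0.003, 0.119, 0.993, -0.001]
force: [8.9, -5.0, 9.3]
grip_width: 0.618
```

```bash
python3 uv.py; python3 snap.py 9 side; python3 - <<'E'
from h import *
crop('pics/side_9.png','pics/s9.png',160,100,120,130,6) 
E
```

```text
u,v,h(TCP) -48.49888888395137 -0.8078184404772988 122.11859881558765 F u,v,z 9.809103312471454 -2.7452150233483774 9.33588076833604 M [-0.9199 -1.4224 -0.0379]
t 7.4 [590.6529 -45.1663 122.1186] [ 0.003   0.1188  0.9929 -0.0007] F [ 8.8973 -4.9587  9.3359] w 52.78123366479302
```

View pics/s9.png

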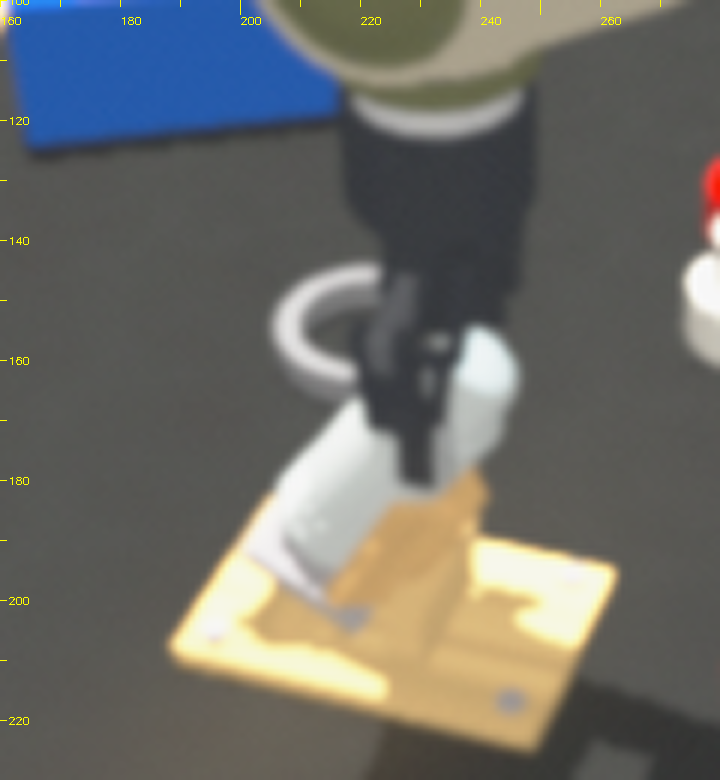

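Request:
apply_moves(
  commands=[
    [4.5, -0.15, -0.1, 0.25, 0],
    [4.5, -0.1, 0, 0.17, 0],
    [4.5, 0, 0, 0, 0],
    [4.5, 0, 0, 0, 0],
  ],
  squeeze=20,
)

```text
time_s: 7.78
eef_pos: [593.3, -46.0, 118.5]
ee_rot: [0.004, 0.119, 0.993, -0.0]
force: [9.6, -0.7, 12.5]
grip_width: 0.617
```

```bash
python3 uv.py; python3 snap.py 10 side wrist scene; python3 - <<'E'
from h import *
crop('pics/side_10.png','pics/s10.png',160,100,120,130,6) 
crop('pics/scene_10.png','pics/c10.png',200,160,100,110,6) 
E
```

```text
u,v,h(TCP) -45.75526473895364 -0.9914465168616166 118.45770183553684 F u,v,z 9.514028089368615 1.6079020063624556 12.469605717094279 M [-0.1269 -1.611   0.0127]
t 7.7833 [593.2778 -45.9852 118.4577] [ 0.0036  0.1187  0.9929 -0.    ] F [ 9.6264 -0.657  12.4696] w 52.67540915270734
```

View pics/s10.png

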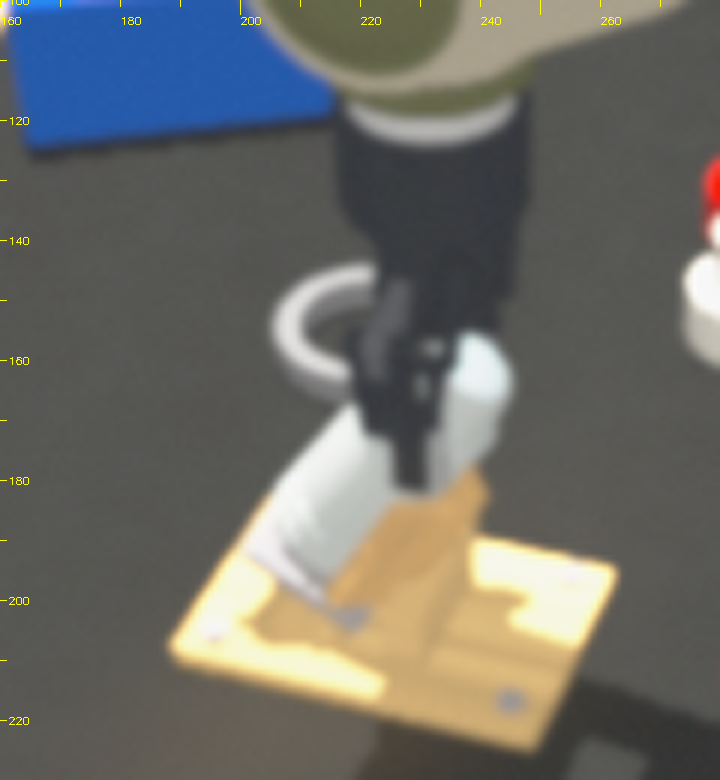

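View pics/wrist_10.png

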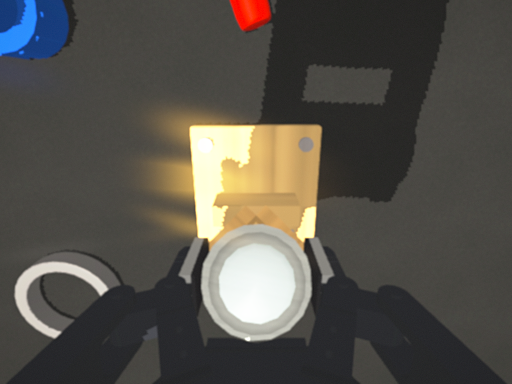

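View pics/c10.png

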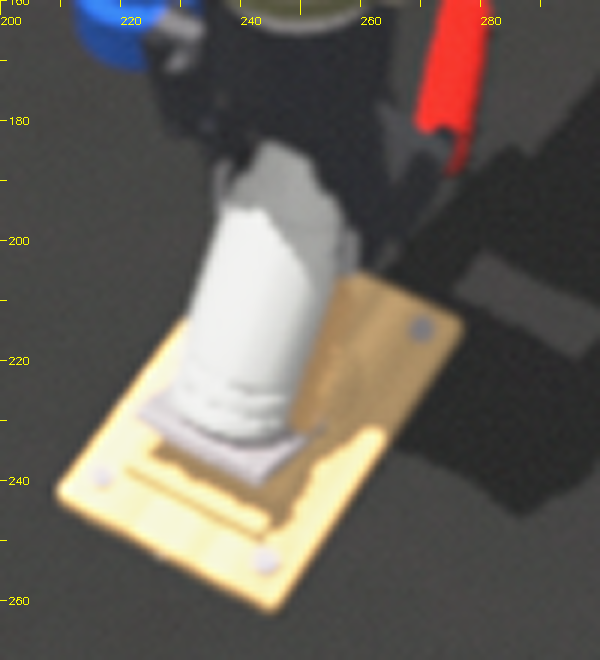

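Request:
apply_moves(
  commands=[
    [5.4, 0, 0, 0, 0],
    [5.6, 0, 0, 0, 0],
    [5.8, 0, 0, 0, 0],
    [6.0, 0, 0, 0, 0],
    [6.4, 0, 0, 0, 0],
    [6.8, 0, 0, 0, 0],
    [6.8, 0, 0, 0, 0],
  ],
)

```text
time_s: 8.52
eef_pos: [591.0, -45.8, 116.1]
ee_rot: [-0.0, 0.119, 0.993, 0.0]
force: [0.1, -0.0, -0.4]
grip_width: 0.793
```

```bash
python3 uv.py; python3 snap.py 11 side wrist scene; python3 - <<'E'
from h import *
crop('pics/side_11.png','pics/s11.png',160,100,120,130,6) 
E
```

```text
u,v,h(TCP) -48.030880618701744 -1.3812981848443473 116.09249370608762 F u,v,z 0.08073306049570404 0.011248754227207941 -0.41529444693843615 M [ 0.0025  0.0055 -0.0098]
t 8.5167 [590.9741 -45.8331 116.0925] [-0.0003  0.1186  0.9929  0.0001] F [ 0.0811 -0.0079 -0.4153] w 67.73900245513629
```

View pics/s11.png

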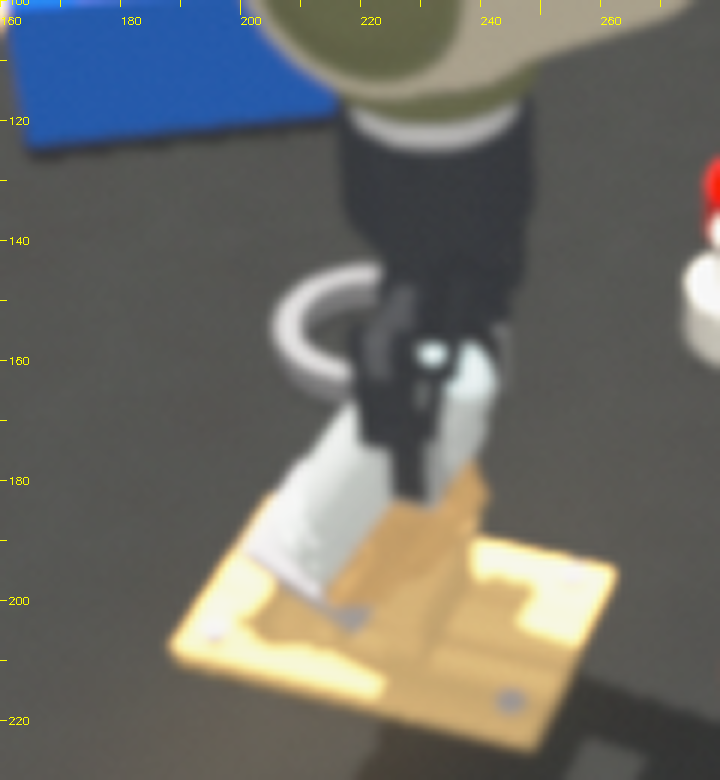

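View pics/wrist_11.png

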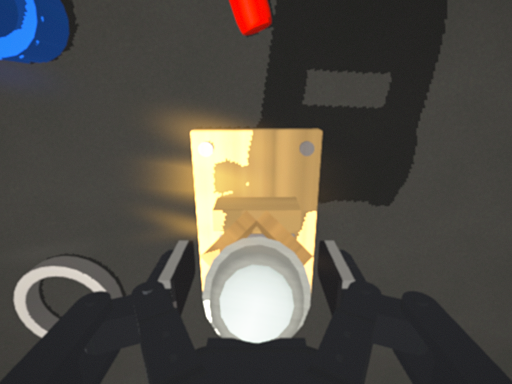

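Request:
apply_moves(
  commands=[
    [8.0, 0, 0, -0.5, 0],
    [8.5, 0, 0, -2.0, 0],
    [8.5, 0, 0, -3.0, 0],
    [8.5, 0, 0, -3.5, 0],
    [8.5, 1.5, -1.5, -1.0, 0],
    [8.5, 2.0, -3.0, 0, 0],
    [8.5, 2.0, -3.5, 0, 0],
    [8.5, 2.0, -3.5, 0, 0],
    [8.5, 1.0, -3.5, 0, 0],
    [8.5, 0, 0, 0, 0],
  ],
)

```text
time_s: 9.5
eef_pos: [470.7, -175.8, 217.0]
ee_rot: [0.0, 0.121, 0.993, -0.001]
force: [-0.2, -0.1, 0.5]
grip_width: 0.995
```

```bash
python3 snap.py 12 side wrist scene; python3 - <<'E'
from h import *
c30=np.cos(np.pi/6)
U=np.array([.9724,-.2334,0])
O=np.array([638,-55.7,45]); ax=-.5*U+c30*np.array([0,0,1])
overlay('pics/side_12.png','pics/o12s.png',ctrl.camera_info('side'),projector(O,ax),160,120,120,110,5)
overlay('pics/scene_12.png','pics/o12c.png',ctrl.camera_info('scene'),projector(O,ax),190,170,100,100,5)
E
```

```text
t 9.5 [ 470.7344 -175.7518  217.0094] [ 0.0001  0.121   0.9927 -0.0009] F [-0.2217 -0.0639  0.4569] w 84.93816319846016
```

View pics/o12s.png

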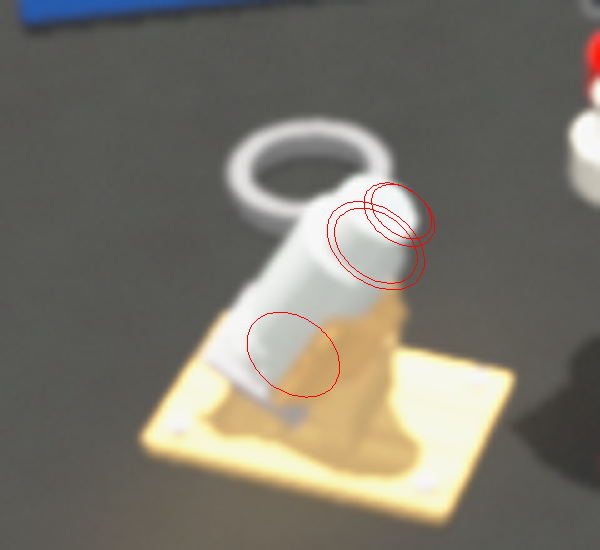

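View pics/o12c.png

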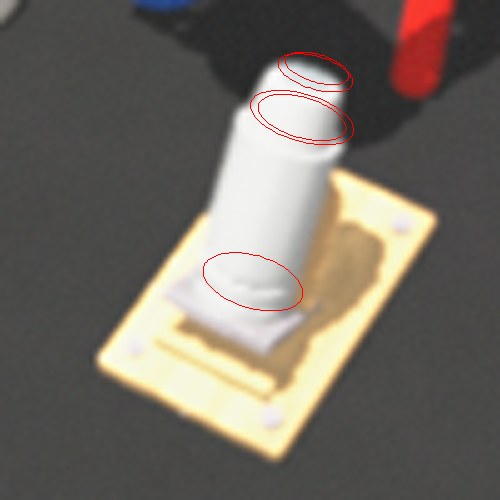

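View pics/wrist_12.png

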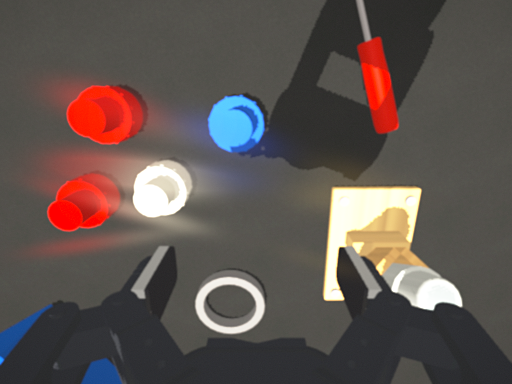

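```bash
cat > ov.py <<'E'
import sys
from h import *
import pickle
c30=np.cos(np.pi/6)
U=np.array([.9724,-.2334,0]);V=np.array([.2334,.9724,0]);Z=np.array([0,0,1.])
xv=c30*U+.5*Z; zv=-.5*U+c30*Z
def show(k,O,ax,views,extra=[]):
    ims=[]
    for n,(x0,y0,w,h,s) in views.items():
        try: i=pickle.load(open(f'{n}_{k}.pkl','rb'))[1]
        except Exception: i=ctrl.camera_info(n)
        overlay(f'pics/{n}_{k}.png','pics/tmp.png',i,projector(O,ax)+extra,x0,y0,w,h,s); ims.append(cv2.imread('pics/tmp.png'))
    H=max(i.shape[0] for i in ims)
    ims=[cv2.copyMakeBorder(i,0,H-i.shape[0],0,0,cv2.BORDER_CONSTANT) for i in ims]
    im=np.hstack(ims); f=min(1,800/im.shape[1],600/im.shape[0]); cv2.imwrite(f'pics/show_{k}.png',cv2.resize(im,None,fx=f,fy=f,interpolation=cv2.INTER_AREA))
E
python3 - <<'E'
from ov import *
O=np.array([638,-55.7,45])+10*xv
print(O)
show(12,O,zv,{'side':(180,140,80,80,6),'scene':(210,170,70,80,6)})
E
```

```text
[646.4212 -57.7213  50.    ]
```

View pics/show_12.png

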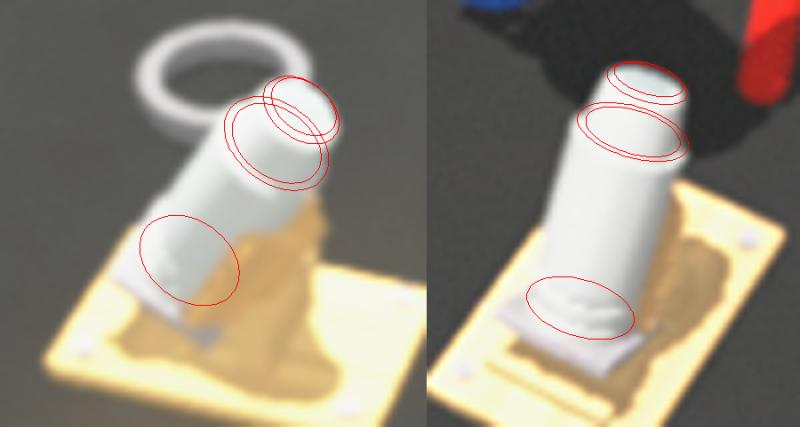

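```bash
python3 - <<'E'
from h import *
crop('pics/side_12.png','pics/s12.png',185,145,75,70,10)
crop('pics/scene_12.png','pics/c12.png',215,175,60,75,8)
E
```

```text
(no output)
```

View pics/s12.png

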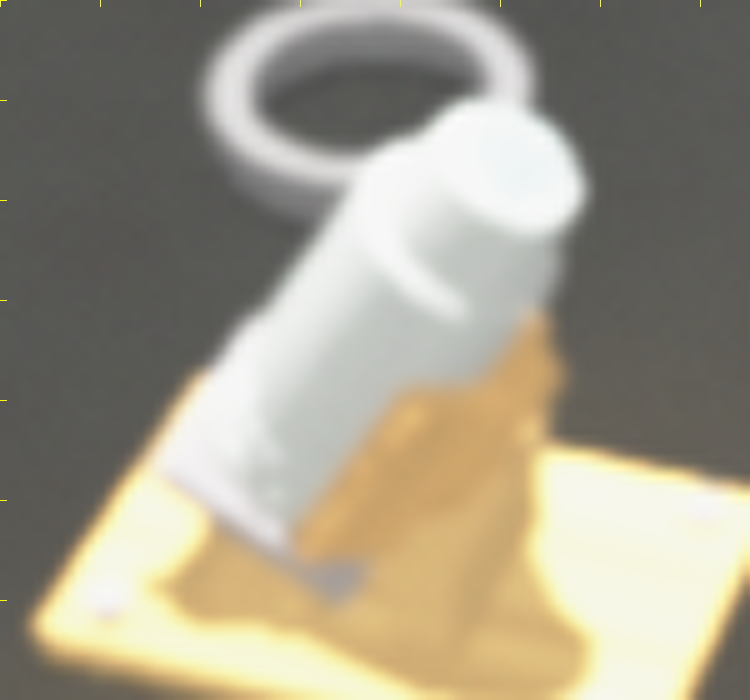

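View pics/c12.png

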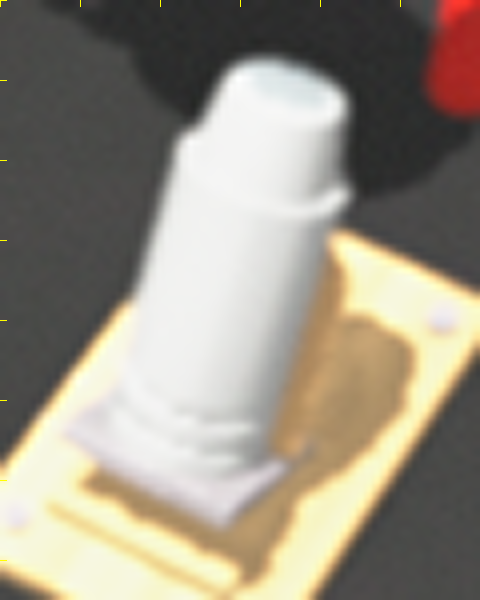

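```bash
python3 - <<'E'
from ov import *
a=ctrl.camera_info('scene');b=ctrl.camera_info('side')
N,r=tri([(a,(250.3,186.5)),(b,(235.7,161.6))]);print(N,r)
O0=np.array([638,-55.7,45])
d=N-O0; print('in V frame', d@xv,d@V,d@zv)
from itertools import product
for dx,dz in ((6,-6),):
    O=O0+dx*xv+dz*zv; show(12,O,zv,{'side':(180,140,80,80,6),'scene':(210,170,70,80,6)})
E
```

```text
[586.1224 -44.1052 153.897 ] [np.float64(0.3486412769566639), np.float64(0.3486412769566809)]
in V frame 8.417484091658949 -0.8334428439649383 120.88354357058942
```

View pics/show_12.png

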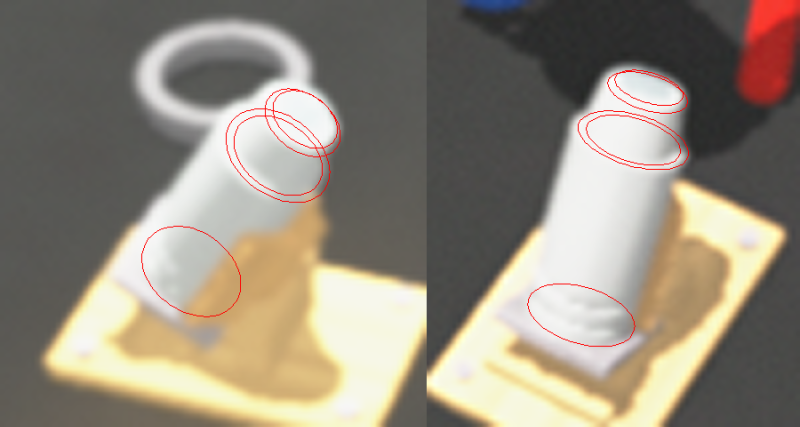

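```bash
python3 - <<'E'
from ov import *
s,w=pickle.load(open('wrist_11.pkl','rb')); s2,w2=pickle.load(open('wrist_12.pkl','rb'))
N=np.array([586.1224,-44.1052,153.897])
O0=np.array([638,-55.7,45])
print(proj(w,[N,O0+127*zv]),proj(w2,[N,O0+127*zv]))
crop('pics/wrist_11.png','pics/w11c.png',190,215,130,140,5)
crop('pics/wrist_12.png','pics/w12c.png',320,170,150,150,5)
c=np.array([618.55,-51,12])
R=np.array([c+85*a*U+55*b*V for a,b in((1,1),(1,-1),(-1,-1),(-1,1),(1,1))])
for n,k,v in(('wrist',12,(320,170,150,150,5)),('wrist',11,(150,110,200,250,3))):
    i=pickle.load(open(f'wrist_{k}.pkl','rb'))[1]
    overlay(f'pics/wrist_{k}.png',f'pics/wo{k}.png',i,[R]+projector(O0+8*xv-6*zv,zv),*v)
E
```

```text
[[255.9365 298.0257]
 [258.0547 277.7231]] [[439.0286 299.3072]
 [443.4408 289.8333]]
```

View pics/wo11.png

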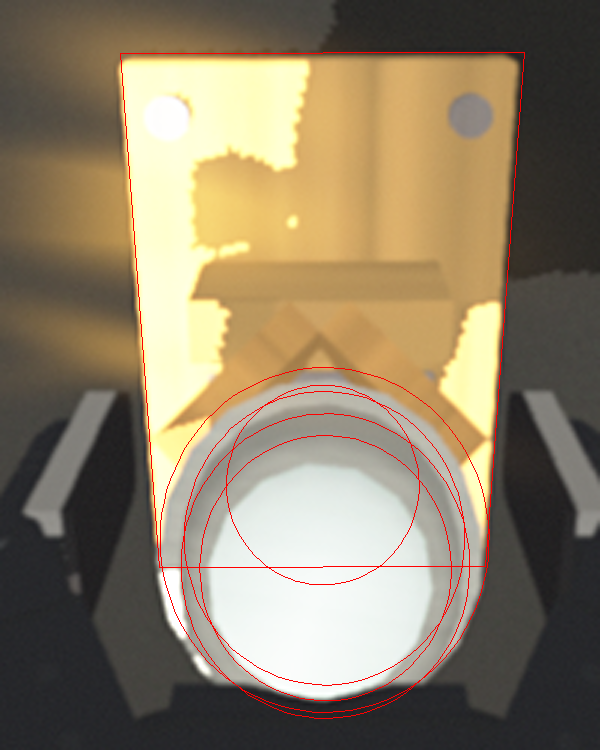

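View pics/wo12.png

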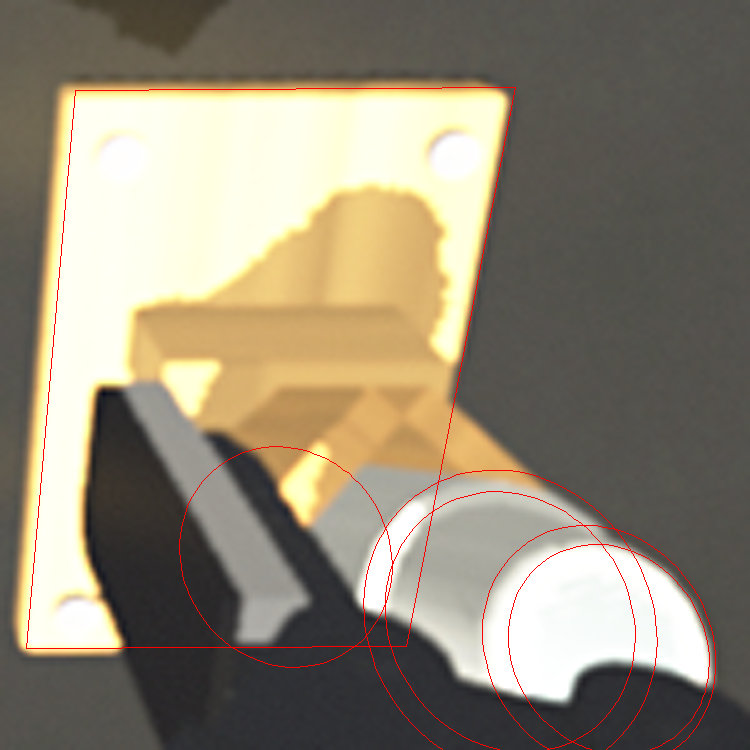

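```bash
python3 - <<'E'
from ov import *
s2,w2=pickle.load(open('wrist_12.pkl','rb'))
C=np.array([467,-289.2,0.])
overlay('pics/wrist_12.png','pics/wc.png',w2,capm(C,Z),110,130,110,110,5)
overlay('pics/scene_12.png','pics/wc2.png',ctrl.camera_info('scene'),capm(C,Z),160,140,45,45,8)
overlay('pics/side_12.png','pics/wc3.png',ctrl.camera_info('side'),capm(C,Z),262,125,45,45,8)
ims=[cv2.imread(f'pics/{k}.png') for k in('wc','wc2','wc3')]
H=max(i.shape[0] for i in ims)
im=np.hstack([cv2.copyMakeBorder(i,0,H-i.shape[0],0,0,cv2.BORDER_CONSTANT) for i in ims]);cv2.imwrite('pics/wcs.png',cv2.resize(im,None,fx=.6,fy=.6))
print(ctrl.sense()['eef_pos'])
E
```

```text
[ 473.3368 -171.6583  216.7168]
```

View pics/wcs.png

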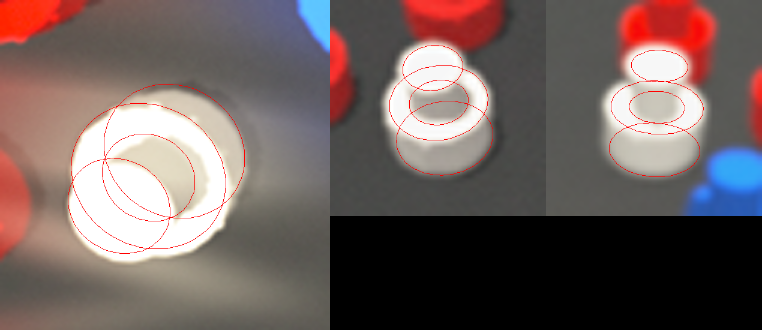

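Request:
apply_moves(
  commands=[
    [6.0, -0.6, -2.9, 0.5, 0],
    [6.0, -0.6, -2.9, 1.5, 0],
    [6.0, -0.6, -2.9, 2.0, 0],
    [6.0, -0.6, -2.9, 2.0, 0],
    [6.0, 0, 0, 2.0, 0],
    [6.0, 0, 0, 2.0, 0],
    [6.0, 0, 0, 0, 0],
    [6.0, 0, 0, 0, 0],
  ],
)

```text
time_s: 10.32
eef_pos: [469.7, -289.0, 116.1]
ee_rot: [-0.001, 0.118, 0.993, 0.001]
force: [0.2, -0.0, 0.4]
grip_width: 0.702
```

```bash
python3 snap.py 13 wrist; python3 - <<'E'
from ov import *
s2,w2=pickle.load(open('wrist_13.pkl','rb'))
overlay('pics/wrist_13.png','pics/wc.png',w2,capm(np.array([469,-289,0.]),Z),130,130,260,220,3)
E
```

```text
t 10.3167 [ 469.7389 -288.9806  116.0791] [-0.0006  0.1178  0.993   0.0005] F [ 0.2248 -0.0251  0.4103] w 59.95891916488399
```

View pics/wc.png

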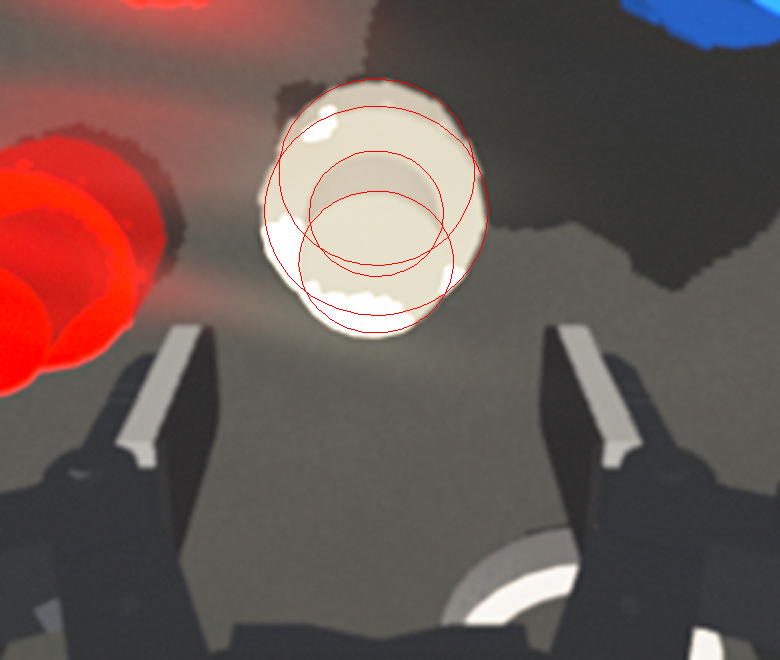

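Request:
apply_moves(
  commands=[
    [6.0, 0, -0.1, 2.0, 0],
    [6.0, 0, 0, 2.0, 0],
    [6.0, 0, 0, 2.0, 0],
    [6.0, 0, 0, 0.7, 0],
    [6.0, 0, 0, 0, 0],
    [6.0, 0, 0, 0, 0],
  ],
)

```text
time_s: 10.87
eef_pos: [469.7, -291.2, 50.7]
ee_rot: [0.001, 0.118, 0.993, -0.001]
force: [-0.1, -0.1, 0.1]
grip_width: 0.704
```

```bash
python3 snap.py 14 wrist side
```

```text
t 10.8667 [ 469.7391 -291.2493   50.7155] [ 0.0008  0.1183  0.993  -0.0006] F [-0.0568 -0.1376  0.0952] w 60.1206859791157
```

View pics/wrist_14.png

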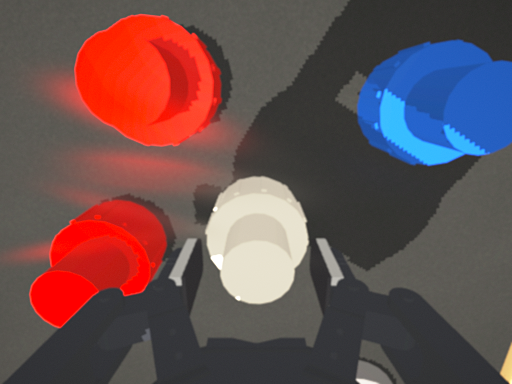

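Request:
apply_moves(
  commands=[
    [3.0, 0, 0, 0, 0],
    [3.0, 0, 0, 0, 0],
    [3.0, 0, 0, 0, 0],
    [3.0, 0, 0, 0, 0],
    [3.0, 0, 0, 0, 0],
    [3.0, 0, 0, 0, 0],
    [3.0, 0, 0, 0, 0],
  ],
  squeeze=30,
)

```text
time_s: 11.55
eef_pos: [469.3, -291.3, 50.2]
ee_rot: [0.001, 0.119, 0.993, -0.0]
force: [-0.7, 1.5, 6.0]
grip_width: 0.409
```

```bash
python3 snap.py 15 wrist side; python3 uv.py
```

```text
t 11.55 [ 469.3468 -291.2735   50.2408] [ 0.0006  0.1186  0.9929 -0.0005] F [-0.7363  1.5459  5.9735] w 34.94520984413954
u,v,h(TCP) -109.0127317550172 -268.4261195520238 50.255795675363515 F u,v,z -1.5370486074307566 0.25661604844479863 6.486449880839563 M [ 0.0836  0.1333 -0.065 ]
```

View pics/wrist_15.png

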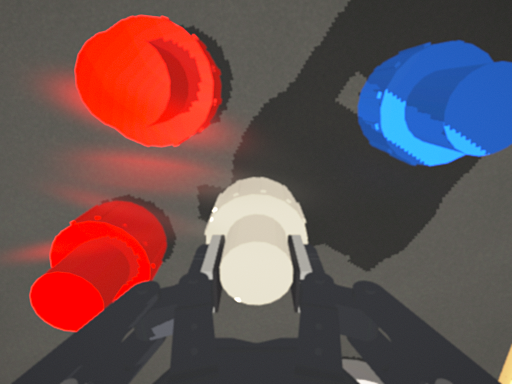

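```bash
python3 - <<'E'
from ov import *
a=ctrl.camera_info('scene');b=ctrl.camera_info('side'); O1=np.array([647.7,-58.,45])
for n,p,q in(('far+y',(242.9,240.7),(200.4,192.1)),('far-y',(223.3,228.6),(211.1,176.1))):
    X,r=tri([(a,p),(b,q)]); d=X-O1; print(n,X,r,'u,v,h',d@U,d@V,d[2],'Vframe',d@xv,d@V,d@zv)
E
```

```text
far+y [682.2873 -34.5737  52.9021] [np.float64(1.1031672943257471), np.float64(1.1031672943256363)] u,v,h 28.16498789920352 30.85240820590828 7.9020738654876155 Vframe 28.342631950735367 30.85240820590828 -7.2390972395083875
far-y [664.7406 -93.5252  58.8778] [np.float64(2.646136983345642), np.float64(2.64613698334562)] u,v,h 24.861816071449542 -30.567390974083963 13.877815885650016 Vframe 28.469872244916544 -30.567390974083963 -0.4123669297086186
```

Request:
apply_moves(
  commands=[
    [3.0, 0, 0, -1.0, 0],
    [3.0, 0, 0, -3.0, 0],
    [3.0, 0, 0, -3.5, 0],
    [3.0, -2.1, 3.0, -2.5, 0],
    [3.0, -2.1, 3.0, 0, 0],
    [3.0, -2.1, 3.0, 0, 0],
    [3.0, -2.1, 3.0, 0, 0],
    [3.0, -2.1, 3.0, 0, 0],
    [3.0, -2.1, 3.0, 0, 0],
    [3.0, -2.1, 3.0, 0, 0],
    [3.0, -2.1, 3.0, 0, 0],
    [3.0, -2.1, 3.0, 0, 0],
  ],
  squeeze=30,
)

```text
time_s: 12.65
eef_pos: [715.4, -73.0, 148.2]
ee_rot: [-0.0, 0.119, 0.993, 0.0]
force: [0.4, -0.5, -0.6]
grip_width: 0.409
```

```bash
sed -i 's/638,-55.7/647.7,-58.0/' uv.py; python3 uv.py; python3 snap.py 16 wrist side scene; python3 - <<'E'
from h import *
crop('pics/side_16.png','pics/s16.png',140,90,130,130,6)
E
```

```text
u,v,h(TCP) 69.34194927197203 1.1875385589704464 148.20959937177307 F u,v,z 0.5251745196792992 -0.40710522960837925 -0.6333511825729186 M [-0.0501  0.0051 -0.0413]
t 12.65 [715.4028 -73.0291 148.2096] [-0.0003  0.1186  0.9929  0.    ] F [ 0.4156 -0.5184 -0.6334] w 34.891750717485216
```

View pics/s16.png

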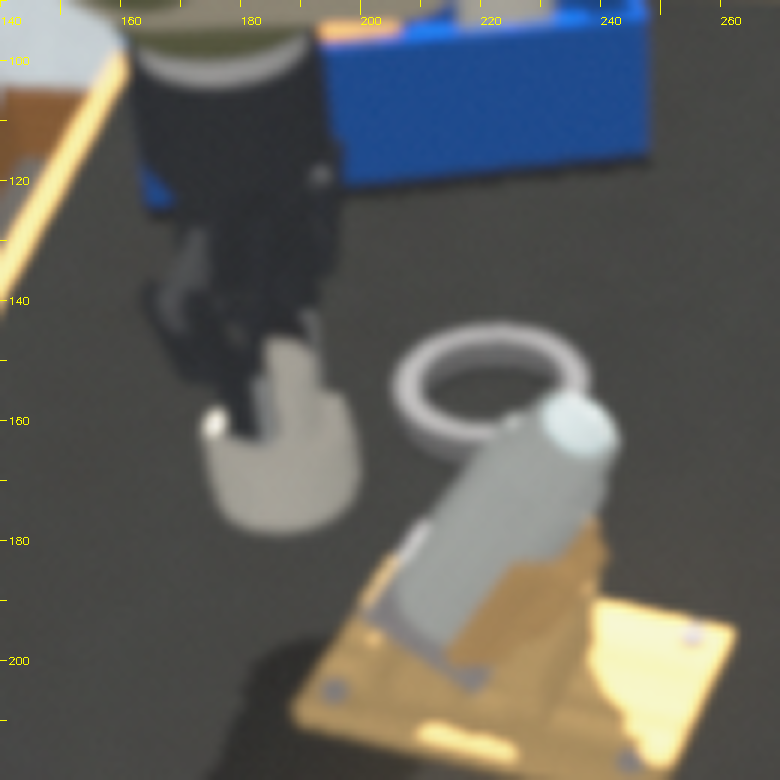

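View pics/wrist_16.png

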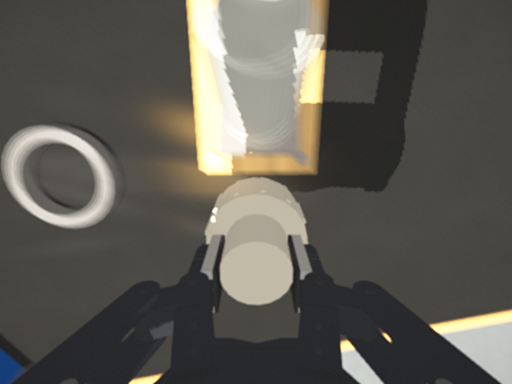

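```bash
python3 - <<'E'
from ov import *
O=np.array([647.6,-58.5,44.7])
TCP=np.array([715.4,-73,148.2])
show(16,O,zv,{'side':(160,130,100,85,6),'scene':(210,170,70,80,6)},capm(TCP-50.2*Z,Z))
E
```

```text
(no output)
```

View pics/show_16.png

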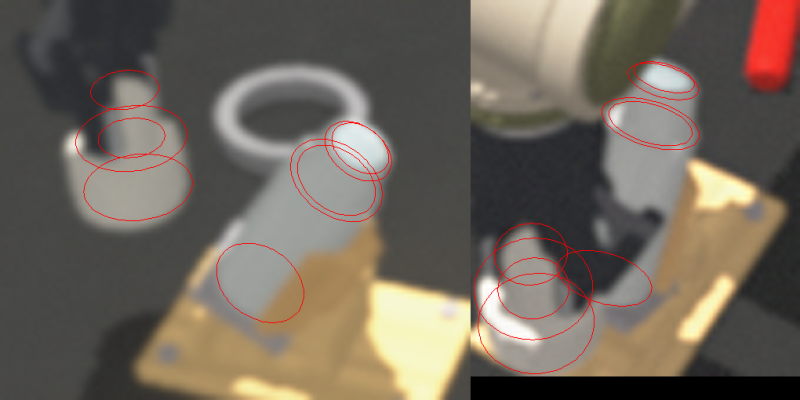

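Request:
apply_moves(
  commands=[
    [3.0, 0, -0.1, 1.5, 0],
    [3.0, 0, 0, 2.0, 0],
    [3.0, 0, 0, 1.5, 0],
    [3.0, 0.4, 0, 0, 0],
    [3.0, 0.4, 0, 0, 0],
    [3.0, 0.4, 0, 0, 0],
    [3.0, 0.4, 0, 0, 0],
    [3.0, 0, 0, 0, 0],
    [3.0, 0, 0, 0, 0],
  ],
  squeeze=25,
)

```text
time_s: 13.55
eef_pos: [699.9, -72.4, 100.7]
ee_rot: [0.003, 0.119, 0.993, -0.001]
force: [4.6, -1.5, 0.5]
grip_width: 0.408
```

```bash
python3 uv.py; python3 snap.py 17 side; python3 - <<'E'
from h import *
crop('pics/side_17.png','pics/s17.png',160,100,110,110,6)
E
```

```text
u,v,h(TCP) 54.11396389937769 -1.843889903547488 100.72684642254531 F u,v,z 4.792664357250423 -0.41981465051820416 0.5004675211993437 M [-0.2995 -0.9792 -0.0475]
t 13.55 [699.8881 -72.4227 100.7268] [ 0.0029  0.1188  0.9929 -0.0005] F [ 4.5622 -1.5268  0.5005] w 34.85313115838989
```

View pics/s17.png

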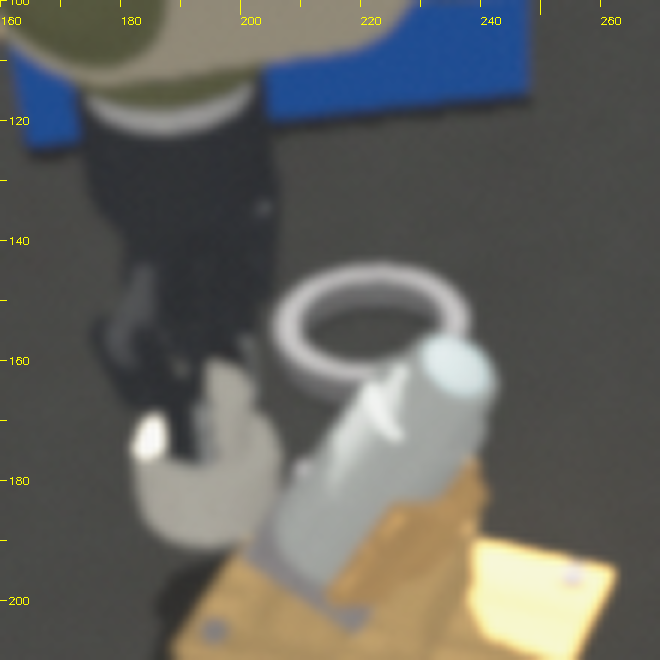

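Request:
apply_moves(
  commands=[
    [3.0, 0.3, 0.1, 0, 0],
    [3.0, 0.3, 0, 0, 0],
    [3.0, 0.3, 0, 0, 0],
    [3.0, 0.3, 0, 0, 0],
    [3.0, 0, 0, 0, 0],
    [3.0, 0, 0, 0, 0],
  ],
  squeeze=25,
)

```text
time_s: 14.1
eef_pos: [688.9, -68.8, 101.1]
ee_rot: [0.004, 0.119, 0.993, -0.001]
force: [5.9, -1.5, 2.9]
grip_width: 0.41
```

```bash
python3 uv.py; python3 snap.py 18 side; python3 - <<'E'
from h import *
crop('pics/side_18.png','pics/s18.png',160,100,110,110,6)
E
```

```text
u,v,h(TCP) 42.60956349932424 -0.8953377205506213 101.07008792579381 F u,v,z 6.117205215500335 -0.12371724495174766 2.8690970807655725 M [-0.3729 -1.1975 -0.019 ]
t 14.1 [688.923  -68.8153 101.0701] [ 0.0036  0.1188  0.9929 -0.0006] F [ 5.9193 -1.548   2.8691] w 34.987777625139145
```

View pics/s18.png

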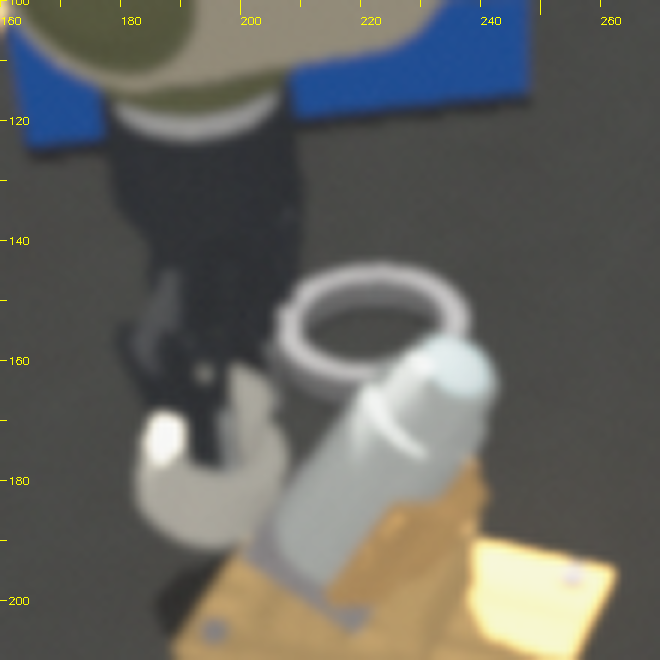

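Request:
apply_moves(
  commands=[
    [3.0, 0.3, 0, 0, 0],
    [3.0, 0.3, 0, 0, 0],
    [3.0, 0.2, 0, 0, 0],
    [3.0, 0, 0, 0, 0],
    [3.0, 0, 0, 0, 0],
  ],
  squeeze=25,
)

```text
time_s: 14.57
eef_pos: [681.3, -66.9, 101.3]
ee_rot: [0.004, 0.119, 0.993, -0.001]
force: [5.7, -1.8, 3.4]
grip_width: 0.41
```

```bash
python3 uv.py; python3 snap.py 19 side scene; python3 - <<'E'
from h import *
crop('pics/side_19.png','pics/s19.png',160,100,110,110,6)
crop('pics/scene_19.png','pics/c19.png',190,170,110,100,6)
E
```

```text
u,v,h(TCP) 34.780352940951786 -0.7792853952184962 101.34012330243323 F u,v,z 5.973949078843207 -0.4560491649466838 3.4318669475895485 M [-0.3321 -1.1723 -0.0459]
t 14.5667 [681.3373 -66.8752 101.3401] [ 0.0039  0.1188  0.9929 -0.0006] F [ 5.7024 -1.8377  3.4319] w 34.98070937805998
```

View pics/s19.png

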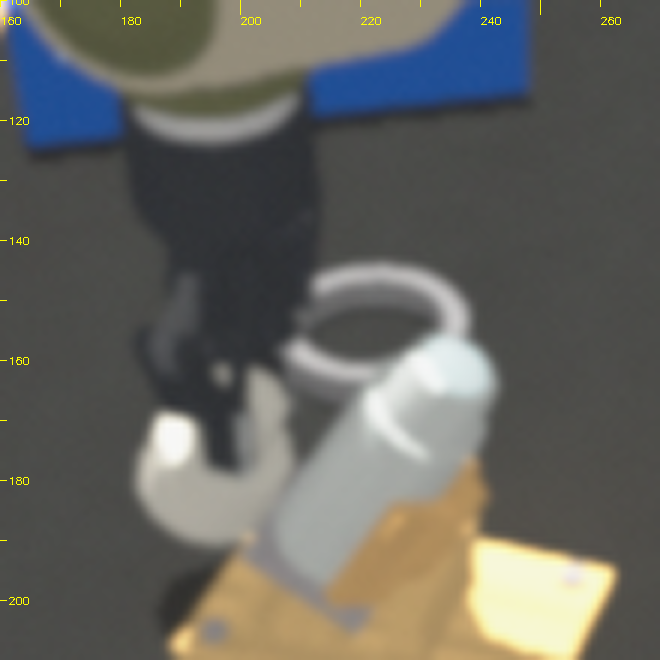

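View pics/c19.png

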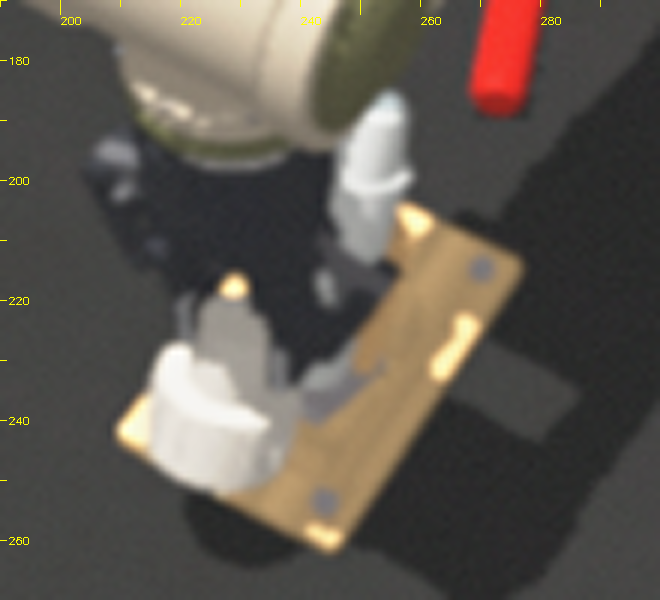

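```bash
cat >> ov.py <<'E'
def capt(TCP,deg,pz=54,off=(0,0)):
    t=np.radians(deg); ax=-np.sin(t)*U+np.cos(t)*Z
    return capm(TCP+(pz-50.2)*Z-pz*ax+off[0]*U+off[1]*Z,ax)
E
python3 - <<'E'
from ov import *
T=ctrl.sense()['eef_pos']; print(T)
ims=[]
for d in (20,25,30):
  overlay('pics/side_19.png','pics/tmp.png',ctrl.camera_info('side'),capt(T,d,off=(1,-1.5)),172,150,50,50,5);a=cv2.imread('pics/tmp.png')
  overlay('pics/scene_19.png','pics/tmp.png',ctrl.camera_info('scene'),capt(T,d),205,205,50,50,5);b=cv2.imread('pics/tmp.png')
  ims.append(np.vstack([a,b]))
cv2.imwrite('pics/t19.png',np.hstack(ims))
E
```

```text
[681.3605 -66.886  101.2893]
```

View pics/t19.png

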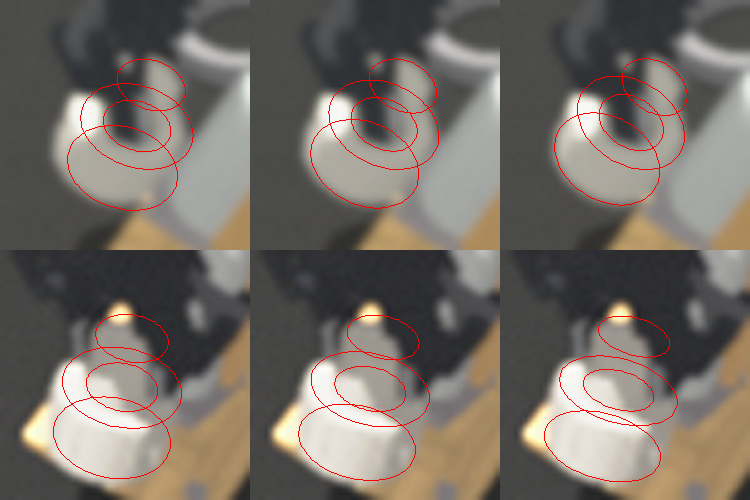

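Request:
apply_moves(
  commands=[
    [3.0, 0.2, 0, 0, 0],
    [3.0, 0, 0, 0, 0],
    [3.0, 0, 0, 0, 0],
    [3.0, -1.0, 0, 0, 0],
    [3.0, -1.5, 0, 0, 0],
    [3.0, 0, 0, -3.0, 0],
    [3.0, 0, 0, -4.0, 0],
    [3.0, 0, 0, -4.0, 0],
    [3.0, 0, 0, -2.0, 0],
    [3.0, 0, 0, 0, 0],
    [3.0, 0, 0, 0, 0],
  ],
  squeeze=40,
)

```text
time_s: 15.58
eef_pos: [701.8, -71.6, 229.6]
ee_rot: [0.001, 0.119, 0.993, -0.0]
force: [-0.2, 0.5, -3.4]
grip_width: 0.408
```

```bash
python3 uv.py; python3 snap.py 20 side scene wrist; python3 - <<'E'
from ov import *
T=pickle.load(open('side_20.pkl','rb'))[0]['eef_pos']; print(T)
ims=[]
print(proj(ctrl.camera_info('side'),[T]),proj(ctrl.camera_info('scene'),[T]))
c=proj(ctrl.camera_info('side'),[T])[0].astype(int)-[25,20]; e=proj(ctrl.camera_info('scene'),[T])[0].astype(int)-[25,20]
for d in (24,28,32):
  overlay('pics/side_20.png','pics/tmp.png',ctrl.camera_info('side'),capt(T,d),c[0],c[1],50,50,5);a=cv2.imread('pics/tmp.png')
  overlay('pics/scene_20.png','pics/tmp.png',ctrl.camera_info('scene'),capt(T,d),e[0],e[1],50,50,5);b=cv2.imread('pics/tmp.png')
  ims.append(np.vstack([a,b]))
cv2.imwrite('pics/t20.png',np.hstack(ims))
E
```

```text
u,v,h(TCP) 55.77857950366353 -0.5978321583733904 229.61175593565133 F u,v,z -0.30488716106168046 0.4719961055189544 -3.3879177048644986 M [-0.0088  0.0308  0.0501]
t 15.5833 [701.7975 -71.5995 229.6118] [ 0.0011  0.1187  0.9929 -0.0002] F [-0.1863  0.5301 -3.3879] w 34.831824244926715
[701.7975 -71.5995 229.6118]
[[188.415  126.8313]] [[223.6181 202.7644]]
```

View pics/t20.png

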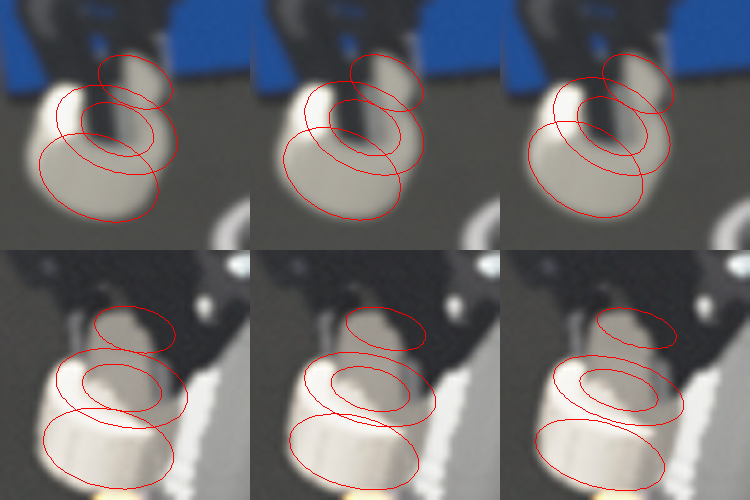

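View pics/side_20.png

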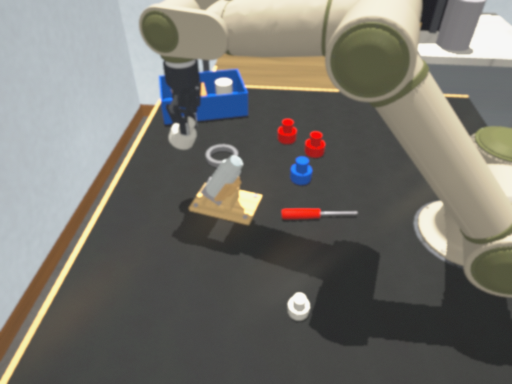

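View pics/wrist_20.png

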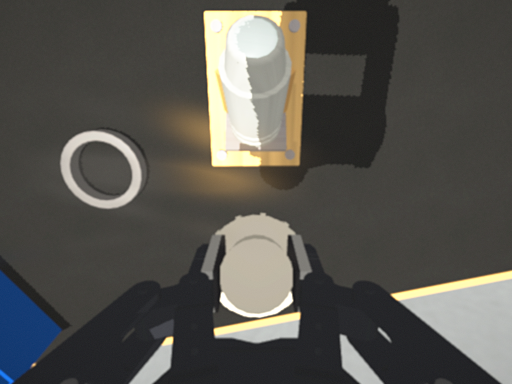

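```bash
python3 - <<'E'
from ov import *
s,i=pickle.load(open('wrist_20.pkl','rb'))
ims=[]
for O in (np.array([647.7,-58.,45]),np.array([644.8,-57.3,45])):
    overlay('pics/wrist_20.png','pics/tmp.png',i,projector(O,zv),200,0,110,175,3);ims.append(cv2.imread('pics/tmp.png'))
cv2.imwrite('pics/t20w.png',np.hstack(ims))
E
```

```text
(no output)
```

View pics/t20w.png

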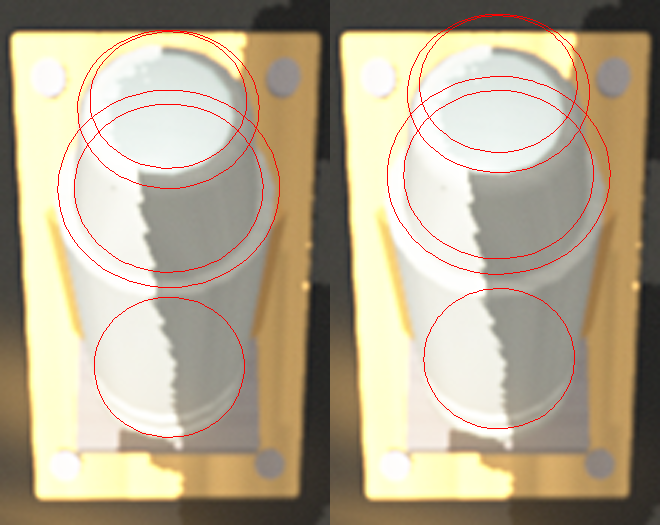

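```bash
python3 - <<'E'
from ov import *
ims=[]
for k,f in ((16,lambda T:capm(T-50.2*Z,Z)),(20,lambda T:capt(T,28)),(20,lambda T:capt(T,31))):
    s,i=pickle.load(open(f'wrist_{k}.pkl','rb'))
    overlay(f'pics/wrist_{k}.png','pics/tmp.png',i,f(s['eef_pos']),195,165,125,165,2);ims.append(cv2.imread('pics/tmp.png'))
cv2.imwrite('pics/t20c.png',np.hstack(ims))
E
```

```text
(no output)
```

View pics/t20c.png

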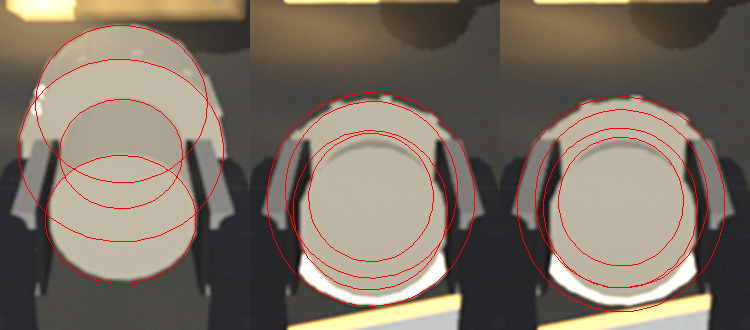

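Request:
apply_moves(
  commands=[
    [3.0, 2.0, 0, 0, 0],
    [3.0, 3.0, 0, 0, 0],
    [3.0, 3.0, 0, 0, 0],
    [3.0, 3.0, 0, 0, 0],
    [3.0, 3.0, 0, 0, 0],
    [3.0, 1.8, 0, 0, 0],
    [3.0, 0, 0, 0.8, 0],
    [3.0, 0, 0, 0, 0],
    [3.0, 0, 0, 0, 0],
  ],
)

```text
time_s: 16.48
eef_pos: [548.5, -34.4, 218.8]
ee_rot: [-0.001, 0.119, 0.993, 0.0]
force: [0.1, 0.1, -1.3]
grip_width: 0.414
```

```bash
python3 uv.py; python3 snap.py 21 side scene wrist; python3 - <<'E'
from ov import *
T=pickle.load(open('side_21.pkl','rb'))[0]['eef_pos']
show(21,np.array([647.7,-58.,45]),zv,{'side':(190,110,80,100,6),'scene':(210,140,80,100,6)},capt(T,29))
crop('pics/side_21.png','pics/s21.png',195,110,75,75,8)
E
```

```text
u,v,h(TCP) -101.99186410342226 -0.21417425005824187 218.8113441373367 F u,v,z 0.11016009553117728 0.09085859268374151 -1.2958678000145316 M [-0.035   0.0117  0.049 ]
t 16.4833 [548.4768 -34.4042 218.8113] [-0.0009  0.1187  0.9929  0.0001] F [ 0.1283  0.0626 -1.2959] w 35.32517301006978
```

View pics/show_21.png

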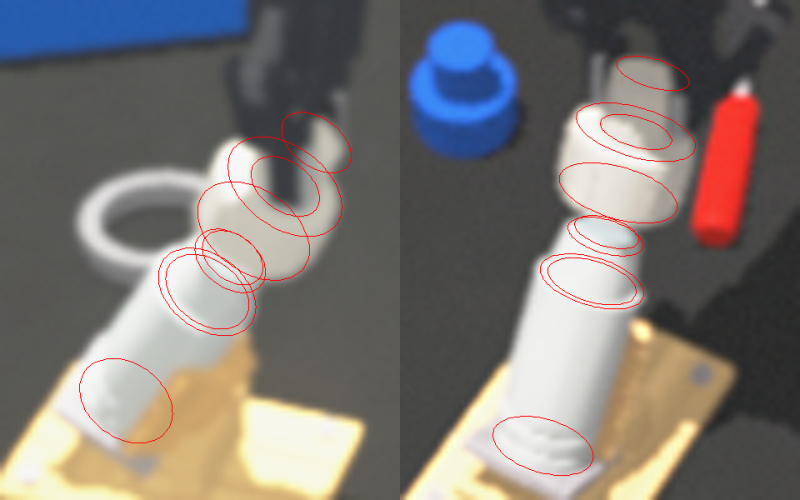

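View pics/s21.png

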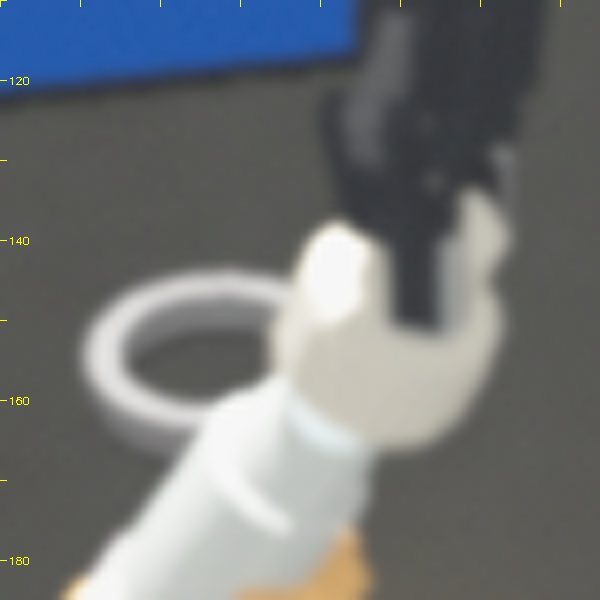

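View pics/wrist_21.png

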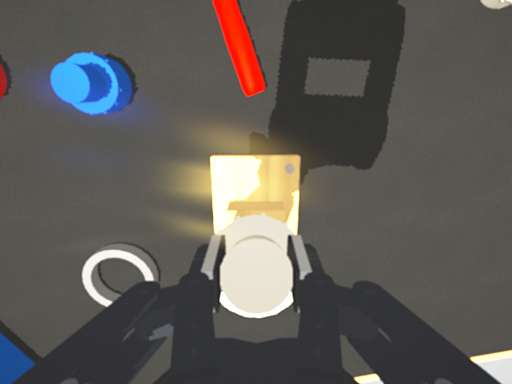

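Request:
apply_moves(
  commands=[
    [3.0, -0.25, 0, 0.43, 0],
    [3.0, -0.25, 0, 0.43, 0],
    [3.0, -0.25, 0, 0.43, 0],
    [3.0, -0.25, 0, 0.43, 0],
    [3.0, -0.2, 0, 0.35, 0],
    [3.0, 0, 0, 0, 0],
    [3.0, 0, 0, 0, 0],
  ],
  squeeze=30,
)

```text
time_s: 17.22
eef_pos: [560.1, -37.1, 198.8]
ee_rot: [-0.0, 0.119, 0.993, 0.0]
force: [-0.3, -0.2, -2.2]
grip_width: 0.41
```

```bash
python3 uv.py; python3 snap.py 22 side scene; python3 - <<'E'
from ov import *
T=pickle.load(open('side_22.pkl','rb'))[0]['eef_pos']
show(22,np.array([647.7,-58.,45]),zv,{'side':(190,110,80,100,6),'scene':(210,140,80,100,6)},capt(T,30))
crop('pics/side_22.png','pics/s22.png',195,110,75,75,8)
E
```

```text
u,v,h(TCP) -90.0530847595994 -0.14505951309846157 198.8356576429687 F u,v,z -0.2934160134059838 -0.2410031311333922 -2.209468604402107 M [ 0.0083  0.0324 -0.0305]
t 17.2167 [560.1018 -37.1234 198.8357] [-0.0002  0.1186  0.9929  0.    ] F [-0.3416 -0.1659 -2.2095] w 34.98305548263585
```

View pics/show_22.png

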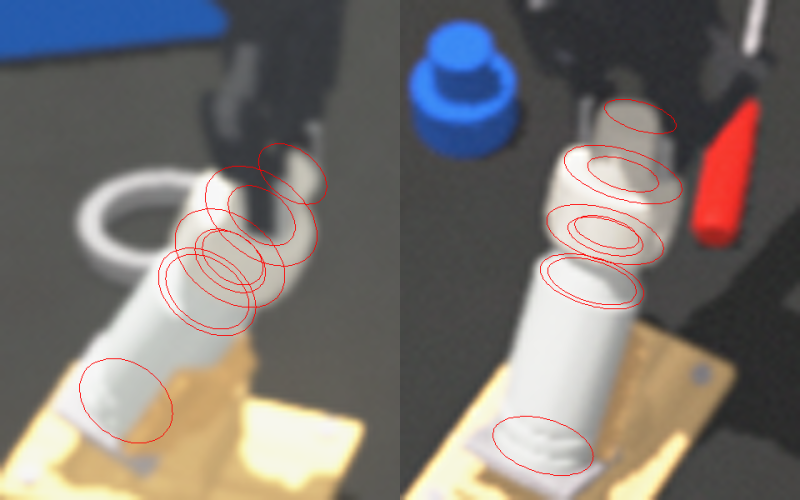

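View pics/s22.png

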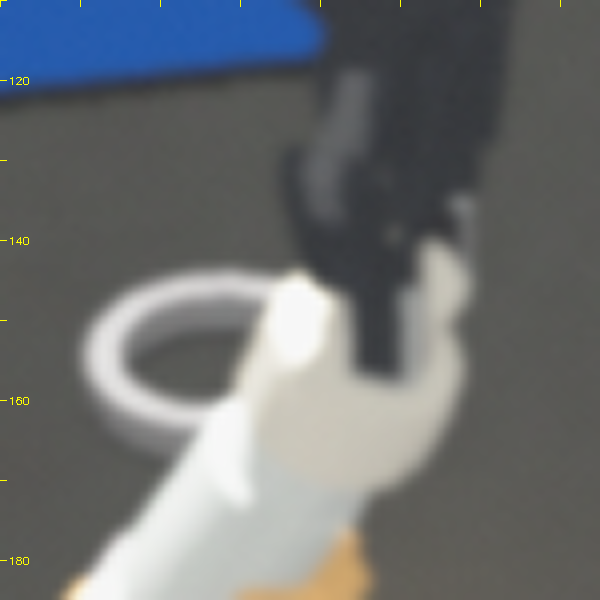

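Request:
apply_moves(
  commands=[
    [3.0, -0.15, 0, 0.26, 0],
    [3.0, -0.15, 0, 0.26, 0],
    [3.0, -0.15, 0, 0.26, 0],
    [3.0, -0.15, 0, 0.26, 0],
    [3.0, 0, 0, 0, 0],
    [3.0, 0, 0, 0, 0],
  ],
  squeeze=30,
)

```text
time_s: 17.82
eef_pos: [566.1, -38.8, 188.5]
ee_rot: [0.0, 0.119, 0.993, -0.0]
force: [0.3, -2.1, -1.9]
grip_width: 0.409
```

```bash
python3 uv.py; python3 snap.py 23 side scene; python3 - <<'E'
from ov import *
T=pickle.load(open('side_23.pkl','rb'))[0]['eef_pos']
show(23,np.array([647.7,-58.,45]),zv,{'side':(190,110,80,100,6),'scene':(210,140,80,100,6)},capt(T,30))
E
```

```text
u,v,h(TCP) -83.85144989886021 -0.3953490955512288 188.47551830567733 F u,v,z 0.8052736767283107 -1.9748113000504732 -1.860011668600671 M [-0.4383 -0.1926  0.0313]
t 17.8167 [566.0736 -38.8142 188.4755] [ 0.0001  0.1187  0.9929 -0.0002] F [ 0.3221 -2.1082 -1.86  ] w 34.903154099491424
```

View pics/show_23.png

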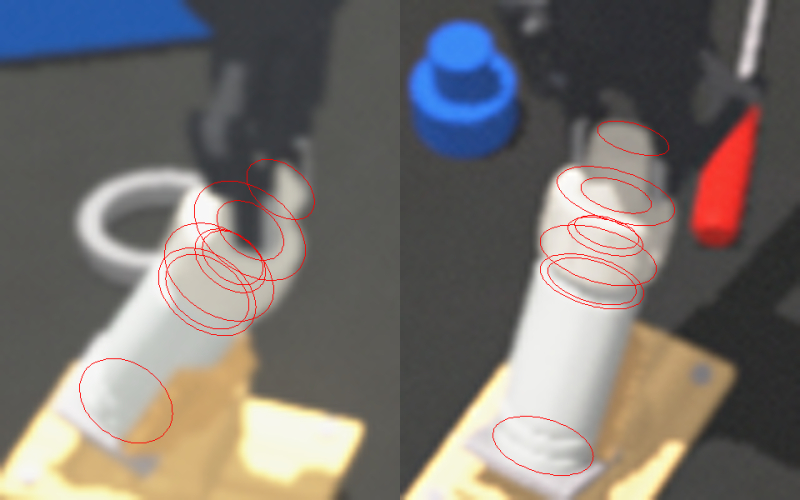

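Request:
apply_moves(
  commands=[
    [3.0, 0, -0.15, 0, 0],
    [3.0, 0, 0, 0, 0],
    [3.0, -0.1, 0, 0.17, 0],
    [3.0, -0.1, 0, 0.17, 0],
    [3.0, -0.1, 0, 0.17, 0],
    [3.0, -0.1, 0, 0.17, 0],
    [3.0, 0, 0, 0, 0],
    [3.0, 0, 0, 0, 0],
  ],
  squeeze=60,
)

```text
time_s: 18.58
eef_pos: [569.5, -40.8, 182.0]
ee_rot: [0.0, 0.119, 0.993, 0.0]
force: [-1.1, 1.2, 3.6]
grip_width: 0.401
```

```bash
python3 uv.py; python3 snap.py 24 side scene; python3 - <<'E'
from ov import *
T=pickle.load(open('side_24.pkl','rb'))[0]['eef_pos']
show(24,np.array([647.7,-58.,45]),zv,{'side':(190,110,80,100,6),'scene':(210,140,80,100,6)},capt(T,30))
E
```

```text
u,v,h(TCP) -80.07647625272406 -1.5083582127346755 182.03206504409692 F u,v,z -1.3199322900811186 0.956561199368134 3.6293848449919537 M [0.305  0.2141 0.0372]
t 18.5833 [569.4845 -40.7775 182.0321] [0.     0.1186 0.9929 0.0001] F [-1.0602  1.2382  3.6294] w 34.265851616647744
```

View pics/show_24.png

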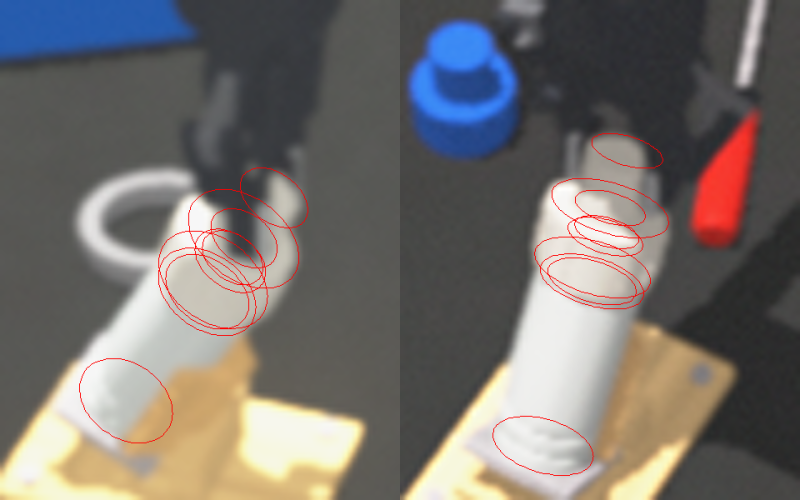

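Request:
apply_moves(
  commands=[
    [3.0, 0, 0.05, 0, 0],
    [3.0, 0, 0, 0, 0],
    [3.0, -0.1, 0, 0.17, 0],
    [3.0, -0.1, 0, 0.17, 0],
    [3.0, -0.1, 0, 0.17, 0],
    [3.0, 0, 0, 0, 0],
    [3.0, 0, 0, 0, 0],
  ],
  squeeze=120,
)

```text
time_s: 19.27
eef_pos: [572.0, -41.0, 177.7]
ee_rot: [-0.001, 0.119, 0.993, -0.0]
force: [-9.1, 2.4, 10.3]
grip_width: 0.391
```

```bash
python3 uv.py; python3 snap.py 25 side scene; python3 - <<'E'
from ov import *
T=pickle.load(open('side_25.pkl','rb'))[0]['eef_pos']
show(25,np.array([647.7,-58.,45]),zv,{'side':(190,110,80,100,6),'scene':(210,140,80,100,6)},capt(T,30))
E
```

```text
u,v,h(TCP) -77.61436821229253 -1.1734193099442478 177.6537449150796 F u,v,z -9.367695770022038 0.22731976644554797 10.297746083625112 M [ 0.2533  1.1278 -0.0073]
t 19.2667 [571.9567 -41.0265 177.6537] [-0.0005  0.1185  0.993  -0.0001] F [-9.0558  2.4074 10.2977] w 33.39481508402264
```

View pics/show_25.png

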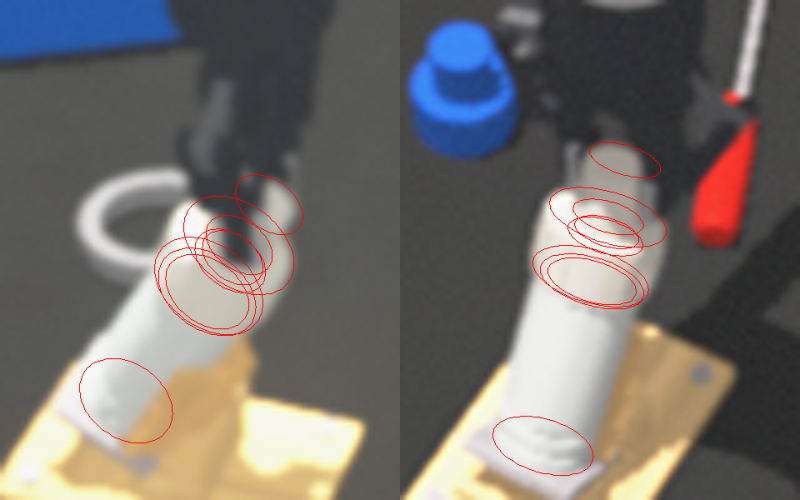

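Request:
apply_moves(
  commands=[
    [3.0, 0.1, 0, 0.05, 0],
    [3.0, -0.05, 0, 0.17, 0],
    [3.0, -0.1, 0, 0.17, 0],
    [3.0, 0, 0, 0, 0],
    [3.0, 0, 0, 0, 0],
  ],
  squeeze=120,
)

```text
time_s: 19.78
eef_pos: [572.4, -41.0, 176.8]
ee_rot: [0.0, 0.118, 0.993, -0.0]
force: [-20.7, 4.0, 33.4]
grip_width: 0.389
```

```bash
python3 uv.py; python3 snap.py 26 side scene; python3 - <<'E'
from ov import *
T=pickle.load(open('side_26.pkl','rb'))[0]['eef_pos']
show(26,np.array([647.7,-58.,45]),zv,{'side':(190,110,80,100,6),'scene':(210,140,80,100,6)},capt(T,30))
crop('pics/side_26.png','pics/s26.png',190,130,80,75,8)
crop('pics/scene_26.png','pics/c26.png',220,160,60,75,8)
E
```

```text
u,v,h(TCP) -77.20381944445302 -1.044420879471079 176.79106604900593 F u,v,z -21.072124302811712 -0.9786917409651716 33.42701462700021 M [0.5387 2.5265 0.0244]
t 19.7833 [572.386  -40.9969 176.7911] [ 0.0004  0.1183  0.993  -0.0004] F [-20.7182   3.9664  33.427 ] w 33.228419391245716
```

View pics/s26.png

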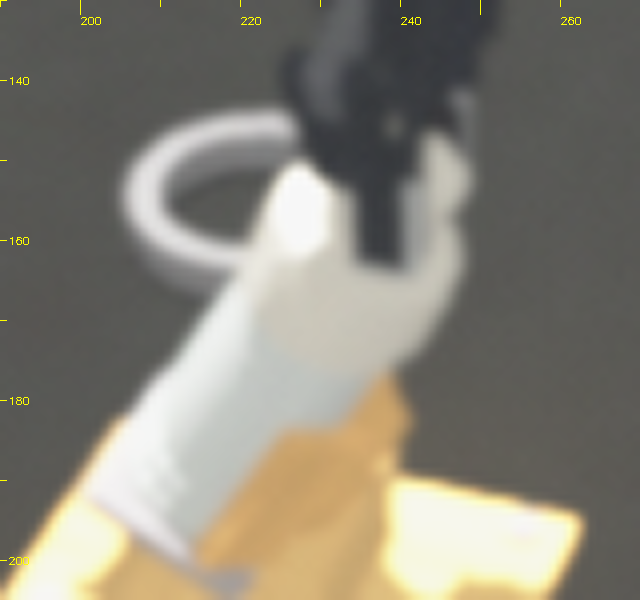

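View pics/c26.png

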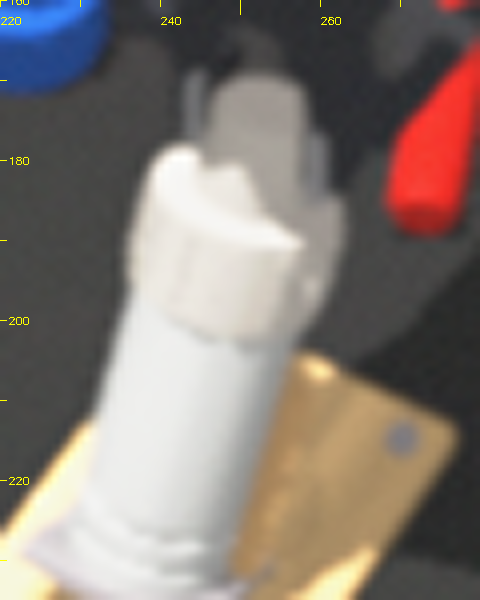

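Request:
apply_moves(
  commands=[
    [3.0, 0.04, 0, -0.07, 0],
    [3.0, 0, 0, 0, 0],
  ],
)

```text
time_s: 20.05
eef_pos: [572.3, -41.0, 176.8]
ee_rot: [0.001, 0.118, 0.993, -0.0]
force: [-17.1, 4.1, 27.4]
grip_width: 0.39
```

```bash
python3 uv.py; python3 - <<'E'
from ov import *
a=[]
for n,v in(('side',(205,140,50,50,6)),('scene',(225,160,50,50,6))):
  for zm in (100.5,105):
    overlay(f'pics/{n}_26.png','pics/tmp.png',ctrl.camera_info(n),capm(np.array([647.7,-58.5,45])+zm*zv,zv),*v);a.append(cv2.imread('pics/tmp.png'))
cv2.imwrite('pics/t26.png',np.vstack([np.hstack(a[:2]),np.hstack(a[2:])]))
E
```

```text
u,v,h(TCP) -77.32007354538483 -1.0951946271906852 176.79458675493055 F u,v,z -17.548078284854316 0.01877833240588999 27.396073097677554 M [ 0.4219  1.8881 -0.0034]
```

View pics/t26.png

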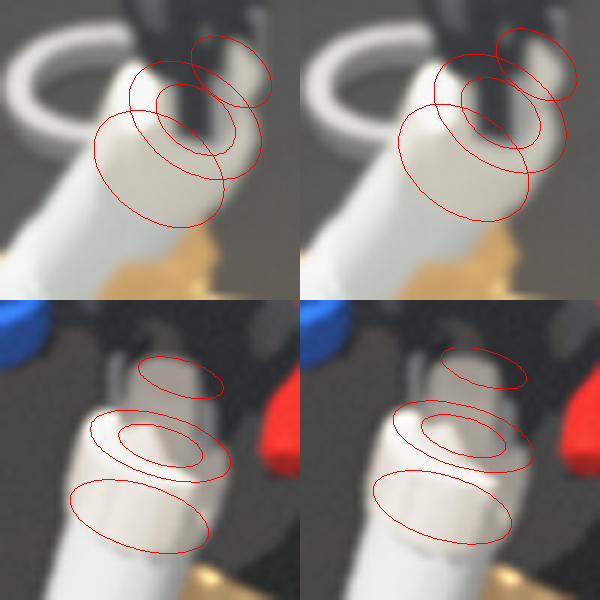

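Request:
apply_moves(
  commands=[
    [3.0, 0.08, 0, -0.14, 0],
    [3.0, 0, 0, 0, 0],
    [3.4, 0, 0, 0, 0],
    [3.8, 0, 0, 0, 0],
    [4.2, 0, 0, 0, 0],
    [5.0, 0, 0, 0, 0],
    [5.5, 0, 0, 0, 0],
    [5.5, 0, 0, 0, 0],
  ],
  squeeze=60,
)

```text
time_s: 20.72
eef_pos: [571.8, -41.0, 174.6]
ee_rot: [-0.0, 0.119, 0.993, 0.0]
force: [-0.6, 0.1, -0.0]
grip_width: 0.642
```

```bash
python3 uv.py; python3 snap.py 27 side scene wrist; python3 - <<'E'
from h import *
crop('pics/side_27.png','pics/s27.png',190,130,80,75,8)
E
```

```text
u,v,h(TCP) -77.78676686832995 -1.228829095184216 174.6244021978935 F u,v,z -0.5760353098836933 -0.06490975635335057 -0.033650845775106054 M [ 0.012  -0.0245  0.0225]
t 20.7167 [571.7762 -41.0401 174.6244] [-0.0002  0.1187  0.9929  0.    ] F [-0.5753  0.0713 -0.0337] w 54.86023182037309
```

View pics/s27.png

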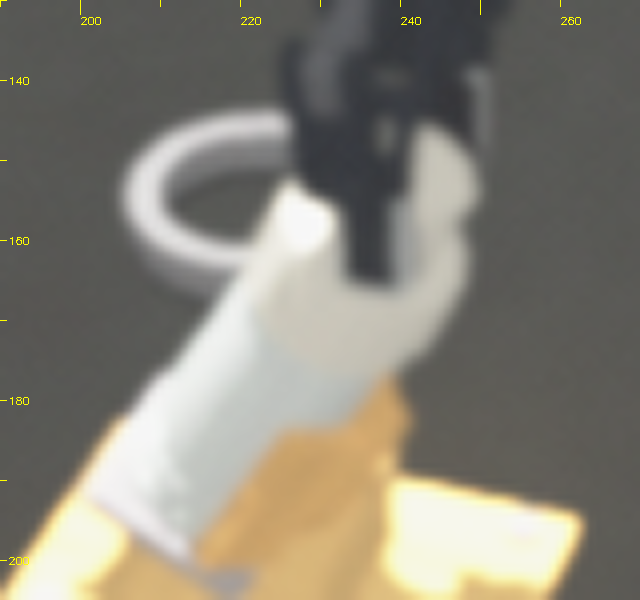

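View pics/wrist_27.png

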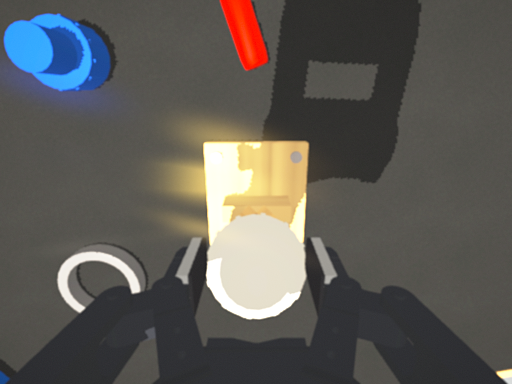

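Request:
apply_moves(
  commands=[
    [6.5, 0, 0, -0.5, 0],
    [6.5, 0, 0, -2.0, 0],
    [6.5, 0, 0, -3.5, 0],
    [6.5, 0, 0, -3.5, 0],
    [6.5, 3.0, 0, -1.5, 0],
    [6.5, 3.5, 0, 0, 0],
    [6.5, 3.5, 0, 0, 0],
    [6.5, 0, 0, 0, 0],
    [6.5, 0, 0, 0, 0],
  ],
)

```text
time_s: 21.62
eef_pos: [473.8, -17.1, 286.0]
ee_rot: [0.001, 0.119, 0.993, -0.0]
force: [0.8, -0.4, 0.2]
grip_width: 0.758
```

```bash
python3 uv.py; python3 snap.py 28 side scene wrist; python3 - <<'E'
from ov import *
T=pickle.load(open('side_28.pkl','rb'))[0]['eef_pos']
O=np.array([648,-58.5,45])
show(28,O,zv,{'side':(185,130,80,80,6),'scene':(210,150,70,90,6)},capm(O+100.5*zv,zv))
crop('pics/side_28.png','pics/s28.png',190,130,80,75,8)
crop('pics/scene_28.png','pics/c28.png',210,155,70,75,8)
E
```

```text
u,v,h(TCP) -178.64502684067867 -0.8290213652213209 285.95997904735304 F u,v,z 0.8892251108819178 -0.1661892976075005 0.2073166268808877 M [ 0.0209  0.0417 -0.0057]
t 21.6167 [473.7986 -17.1119 285.96  ] [ 0.0008  0.1185  0.993  -0.0001] F [ 0.8259 -0.3691  0.2073] w 64.69776505873737
```

View pics/show_28.png

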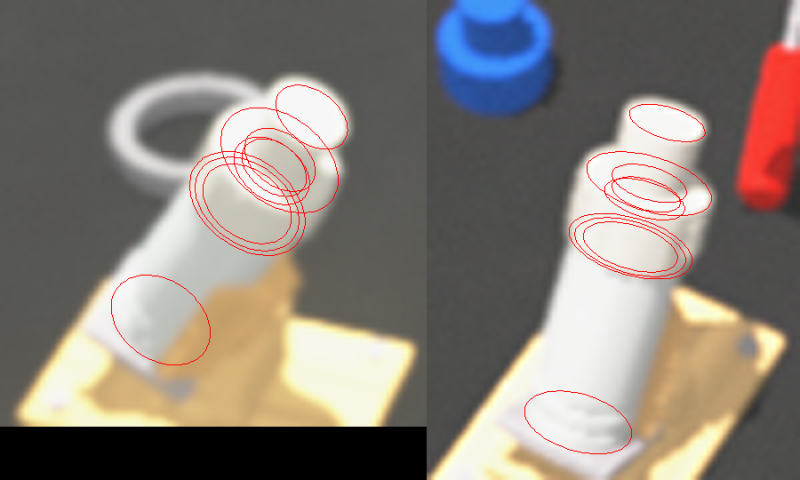

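View pics/s28.png

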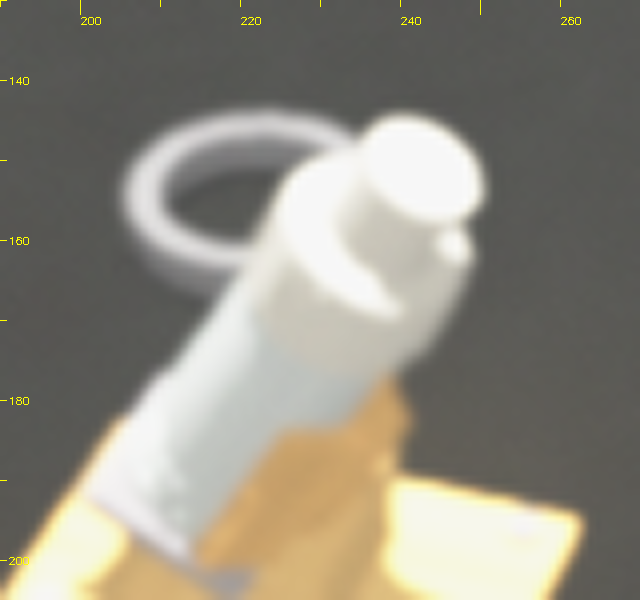

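View pics/c28.png

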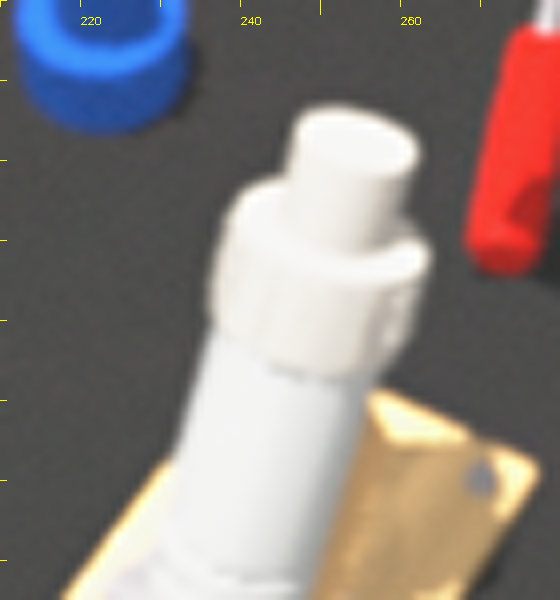

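View pics/wrist_28.png

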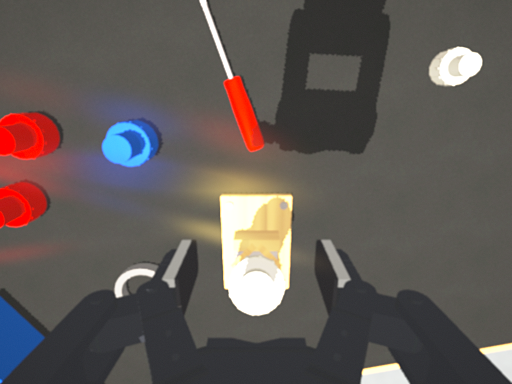

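```bash
python3 - <<'E'
from ov import *
a=ctrl.camera_info('scene');b=ctrl.camera_info('side')
X,r=tri([(a,(254.5,173.1)),(b,(243.1,151.0))]); N=np.array([586.1224,-44.1052,153.897])
d=X-N; print(X,r,'d in V frame',d@xv,d@V,d@zv)
print(ctrl.sense()['time_s'])
E
```

```text
[567.6273 -39.5955 189.0222] [np.float64(1.0793588525568842), np.float64(1.0793588525569713)] d in V frame 1.0758786546793573 0.06848724971961817 39.93795096447199
21.7667
```

```bash
python3 - <<'E'
from rig import ctrl
print(ctrl.finish_job())
E
```

```text
the job is handed in; nothing more can be done
None
```

The projector is lying in the V-cradle, lens end up, with its foot against the stop. The larger white cap is pressed fully home on its nose. I let go of both, in the order asked, and handed the job in at about 22 s of the 54 s allowed.

- **Projector:** I tilted it against the flanks, slid it down and let it go. It settled about 10 mm from where I first computed the V's origin, because that origin is offset from where I had assumed it on the base. I re-measured it there, and the model overlay matched the scene and side pictures within about 2 mm.
- **Cap:** I pre-tilted it to about 30 degrees against the edge of the steel stop, then pushed it along the axis. The force rose to about 39 N with almost no further travel, so the roof of the bore had landed; the fit itself needs only 12–20 N. That peak was close to the 40 N limit, but it went through the fingers, not the arm or gripper body.
- **Last checks:** With the gripper open and clear, force on the tool was near zero. The knob end measured 39.9 mm beyond the nose tip along the axis (about 40 mm expected when home) and 1 mm off axis.
- **Disagreement:** During the approach, the wrist camera and the fixed cameras differed by up to about 5 mm on where the projector stood. I aimed between them and corrected by contact force.
- **Other objects:** The smaller cap, tape roll, screwdriver and the red and blue caps were not touched.

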